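# Load and light the smoke burner, then put the tins away

## Task

Clear the smoke burner by pushing its front ash lever fully down and letting it come back up; then stack every wood puck lying out in one straight, centred pile on the burner's round plate, set the knobbed iron cap centred on top, and only then push the igniter plunger fully down for a moment and let it spring back. Also put away every flat tin: stack them squarely, one on another, in a single column in the middle of the caddy's top level, long sides along the caddy's long side. Leave everything else where it is.

Things in the scene. Friction and masses are not known exactly. Their poses are not given: they have to be found in the camera images.
- burner: smoke burner, a fixed dark steel box 110 mm (its x) by 200 mm (y) by 60 mm high, bearing the round plate, the ash lever (sticking out of its front, towards -x) and the igniter plunger (at its +y end); origin at the centre of its underside
- plate (a point): centre of the top face of the round steel plate on the burner, 104 mm across, 66 mm above the table; box frame offset (0, -42, 66) mm
- ash_lever (a joint): sprung trip lever on the burner's front: 0 at rest (slanting up), 0.40 rad fully down; about 9 N on its pad takes it fully down and it springs back when let go
- ash_pad (a point): centre of the top face of the lever's black 36 x 36 mm pad (moves with the lever): about 66 mm above the table at rest, 36 mm fully down; 75 mm out from the hinge, which is on the box's front
- igniter (a joint): sprung black push plunger of the igniter, 32 mm across: 0 at rest, 0.014 m fully down; needs 9 N; springs back
- igniter_top (a point): centre of the plunger's top face (moves with it)
- caddy: fixed steel caddy with two stacked levels, 140 mm (x) by 190 mm (y), top level 110 mm above the table with no rim; origin at the centre of its underside
- caddy_top (a point): middle of the caddy's top level, on its surface
- cap: the burner's iron cap: dark round disc 72 mm across, 8 mm thick, with an upright round knob 18 mm across and 22 mm tall in the middle of its top (30 mm high in all); origin at the centre of its underside
- puck1: compressed-wood smoking puck, a plain dark brown flat disc, 56 mm across, 18 mm thick, the same either way up; origin at its very centre (9 mm above its underside), z along its axis. May be absent (two or three are out).
- puck2: compressed-wood smoking puck, a plain dark brown flat disc, 56 mm across, 18 mm thick, the same either way up; origin at its very centre (9 mm above its underside), z along its axis. May be absent (two or three are out).
- puck3: compressed-wood smoking puck, a plain dark brown flat disc, 56 mm across, 18 mm thick, the same either way up; origin at its very centre (9 mm above its underside), z along its axis. May be absent (two or three are out).
- tin1: closed flat metal tin, dark steel with a bright seam round it, 76 mm long (its x axis) by 50 mm wide (y) by 28 mm high (z), either way up will do; origin at its very centre (14 mm above its underside). May be absent (two or three are out).
- tin2: closed flat metal tin, dark steel with a bright seam round it, 76 mm long (its x axis) by 50 mm wide (y) by 28 mm high (z), either way up will do; origin at its very centre (14 mm above its underside). May be absent (two or three are out).
- tin3: closed flat metal tin, dark steel with a bright seam round it, 76 mm long (its x axis) by 50 mm wide (y) by 28 mm high (z), either way up will do; origin at its very centre (14 mm above its underside). May be absent (two or three are out).
- bowl: blue bowl 116 mm across, 55 mm high; bystander, not to be disturbed; origin at its underside (spatula, opener: near its middle)
- spatula: spatula lying flat, 260 mm long; bystander, not to be disturbed; origin at its underside (spatula, opener: near its middle)
- opener: chrome bottle opener, about 120 mm long, flat; bystander, not to be disturbed; origin at its underside (spatula, opener: near its middle)
- shaker: small steel shaker, 38 mm across, 60 mm high; bystander, not to be disturbed; origin at its underside (spatula, opener: near its middle)
- cup: white cup, 72 mm across, 75 mm high; bystander, not to be disturbed; origin at its underside (spatula, opener: near its middle)
- can: drinks can, 66 mm across, 115 mm high; bystander, not to be disturbed; origin at its underside (spatula, opener: near its middle)
- jar: small glass jar with screw lid, 48 mm across, 65 mm high, on the caddy's lower level; bystander, not to be disturbed; origin at its underside (spatula, opener: near its middle)

How it is judged:
On the way, in this order (a step that is already met when the one before it is completed fails the run):
1. the ash lever is pushed fully down (value of joint ash_lever above 0.365 rad), for 0.15 s.
2. the ash lever has come back up (value of joint ash_lever below 0.06 rad), for 0.1 s.
3. all the pucks are stacked centred on the burner plate (horizontal distance between each of puck1, puck2, puck3 and plate below 0.013 m and angle between the z axis of each of puck1, puck2, puck3 and the z axis of burner, either way round below 0.1 rad and z of puck1 in the frame of plate between 0.004 and 0.051 m and linear speed of each of puck1, puck2, puck3 below 0.03 m/s and z of puck2 in the frame of plate between 0.004 and 0.051 m and z of puck3 in the frame of plate between 0.004 and 0.051 m and horizontal distance between each of puck2, puck3 and puck1 below 0.011 m and horizontal distance between puck3 and puck2 below 0.011 m), for 0.2 s.
4. the cap is centred on top of the pucks and let go (all of step 3 and horizontal distance between cap and plate below 0.014 m and angle between cap's own z axis and vertical below 0.1 rad and z of cap in the frame of plate between 0.03 and 0.06 m and linear speed of cap below 0.03 m/s and contact force between the fingers and cap below 0.2 N and z of each of puck1, puck2, puck3 in the frame of cap below -0.004 m), for 0.2 s.
5. the igniter is pushed fully down with pucks and cap in place (all of step 4 and value of joint igniter above 0.0125 m), for 0.15 s.
6. the igniter has sprung back (value of joint igniter below 0.003 m), for 0.1 s.
At the end, for the whole second after the job is handed in: Pucks flat in one pile within 13 mm of the plate centre and 11 mm of each other, cap on top within 14 mm; tins flat in one column within 20 mm of the caddy top's middle, 12 mm of each other and 0.17 rad of its y; lever and igniter back at rest; all still and let go (all of step 4 and horizontal distance between each of tin1, tin2, tin3 and caddy_top below 0.02 m and angle between the z axis of each of tin1, tin2, tin3 and the z axis of caddy, either way round below 0.1 rad and angle between the x axis of each of tin1, tin2, tin3 and the y axis of caddy, either way round below 0.17 rad and z of tin1 in the frame of caddy_top between 0.008 and 0.078 m and linear speed of each of tin1, tin2, tin3 below 0.03 m/s and z of tin2 in the frame of caddy_top between 0.008 and 0.078 m and z of tin3 in the frame of caddy_top between 0.008 and 0.078 m and horizontal distance between each of tin2, tin3 and tin1 below 0.012 m and horizontal distance between tin3 and tin2 below 0.012 m and value of joint ash_lever below 0.06 rad and value of joint igniter below 0.003 m); the robot touches nothing.
It fails at once if a bystander is moved more than 50 mm (distance of any of bowl, spatula, opener, shaker, cup, can, jar from where it was at the start of the episode above 0.05 m).
Of puck1, puck2, puck3 only 2 to 3 are there at a start; the rules pass over those that are not, and their reading is None.
Of tin1, tin2, tin3 only 2 to 3 are there at a start; the rules pass over those that are not, and their reading is None.
At some moment in a run one of puck1, puck2, puck3, tin1, tin2, tin3 may be knocked a few centimetres aside while the robot is not near it.
It also fails if it takes over 210 s, if anything falls off the work surface, if the arm or the gripper's body presses on something with over 40 N, if the wrist force passes 120 N, or if a joint passes its speed limit or range.

## Robot

A 6-joint arm with a two-finger parallel gripper is mounted at the origin on the work surface. World frame = base frame: x ahead of the robot, y to its left, z up, the work surface at z = 0. Lengths are in m, angles in rad, forces in N, time in s.
With the tool pointing down it reaches from about 0.25 to 0.725 m from the base axis. Payload 4 kg.
Tool frame: the origin (TCP) lies on the centre line of the jaws, within the pads' length; the fingertips stand 22 mm ahead of it and the grasp point (between the pads) lies 3 mm ahead of it (bot.tip_reach is the distance from the TCP to the fingertips, in m); z points along the fingers, y is the line along which they close (so a half turn about z gives the same grasp; the last joint's range is limited). The gripper opens to 85 mm and grips with 20 to 120 N. Pads are 22 mm wide; open, the fingers measure 114 mm over their backs; the gripper's body (76 mm by 85 mm) begins 54 mm behind the grasp point. The pads swing forward as they close: fully open they stand 13 mm farther back than shut.
Start: joints at [0, 0.241, 0.005, 1.335, 0, 1.571], TCP at [0.5, -0, 0.253] pointing down, gripper open.
Joint ranges: [-2.72, 2.72], [-1.05, 1.87], [-1.09, 1.28], [-1.99, 2.15], [-1.42, 1.44], [-3.14, 3.14]. Speed limits (rad/s): [2.79, 2.79, 3.14, 3.14, 3.14, 3.14].

## Interface

Orientations are given as a unit quaternion [x, y, z, w].
In Python, from workcell import bot gives the robot as it stands. The module is installed in compiled form; this text tells all that it offers.
- The arm moves only by the tool apply_moves, never from a script. Its argument "commands" is a list of rows, each a list of 4 numbers: the shift along the tool's x, y, z scaled (see below), then the turn about the tool's z scaled (see below). In form: [[tx, ty, tz, roll], ...]. A call has exactly 5 rows; each row shifts and turns the commanded pose from where the row before left it, along the tool's axes as they then stand; what a row does not reach is not made up. The controller multiplies each number of a shift by 20 mm and each number of a turn by 60 degrees. A row lasts 1/12 s, in which the tool goes at most 41.7 mm and 7.16 degrees, less where a joint would pass 70% of its speed; a pose out of reach is approached as far as the arm can. A call with a number of a shift or a turn outside -1 to 1 is refused whole. A call with a gripper value outside its range is refused whole. "claw" is the closure, from 0 (fully open) to 1 (shut), set as the call begins (left out, the last holds). The fingers move at their own pace and stop on an object; the grip force is fixed at half the most. Time passes only in rows, so rows that do not move let the fingers close, or fill a call up. It gives the time, the measured TCP pose, the force, the opening and the grip force at its end, in the units of the state.
- bot.get_obs(): the state, without advancing time (a new reading comes with each control period).
- bot.camera(name): name is "scene" or "side" or "wrist"; returns a dict with "image" (400x640x3 uint8, blue, green, red), "camera_matrix" (3x3 intrinsics, pixels), "R" (3x3) and "t" (3): a world point X has camera coordinates R X + t. Camera axes: x right, y down, z forward; pixel columns grow to the right and rows downward; lengths in m; the calibration is good to about 2 mm. A picture is of the moment at which its call begins. There is no depth.
- bot.job_done(): hands the job in; it is judged then, once.
The state is a dict: "clock": time; "joint_pos": joint angles; "joint_vel": joint speeds; "tau": joint torques, N m; "eef_pos": TCP position; "tool_rot": TCP orientation; "ft_force": force on the tool from outside, world axes, zero at the start; "ft_torque": the same for the moment, N m; "grip_width": finger opening in m; "grasp_force": force on a finger pad.
Only numpy, scipy, OpenCV 4.12 (cv2) and the standard library are available. Lean on these libraries where they do the work, as an engineer would, in place of code of your own. Each camera call takes 0.05 s, during which the arm holds its last target. There are 200 camera calls.

## Working session

There is one attempt and no reset: what is moved stays moved. The work goes in short steps, Python scripts to look and compute and a tool call to move; the robot and the scene stay as the last step left them, time stands still between calls to the robot, and variables do not carry over. Pictures are saved under pics/ and viewed, at most 14 in all, crops included, and the job is handed in when it is done.

Besides the shell and the picture viewer there is one more tool, called after "Call:" as a command line: name --pt "numbers of a row" for each row, then --argument value for the rest. apply_moves: Moves the arm, as the interface text tells. Shifts and turns lie within -1 to 1; 1 stands for 20 mm of shift or 60 degrees of turn. Its arguments: {"type":"object","properties":{"commands":{"type":"array","items":{"type":"array","items":{"type":"number","minimum":-1,"maximum":1}}},"claw":{"type":"number"}},"required":["commands"]}

```bash
mkdir -p pics
python3 - <<'E'
from workcell import bot
import cv2,numpy as np,pickle
o=bot.get_obs();print(o['clock'],o['eef_pos'],o['tool_rot'],o['ft_force'],bot.tip_reach)
for n in("scene","side","wrist"):
    c=bot.camera(n);cv2.imwrite(f"pics/{n}0.png",c["image"]);pickle.dump(c,open(f"{n}0.pkl","wb"))
    print(n,c["camera_matrix"].tolist(),(-c["R"].T@c["t"]).round(3),c["R"].round(3).tolist())
E
```

```text
0.0 [4.99406133e-01 4.33588166e-07 2.52400155e-01] [ 0.70709318  0.70711959 -0.00074717 -0.00074951] [ 0.35008387 -0.1878452  -0.45278531] 0.022
scene [[410.88764779713534, 0.0, 320.1192609244599], [0.0, 410.88764779713534, 195.7719359308708], [0.0, 0.0, 1.0]] [1.526 0.157 0.809] [[-0.159, 0.987, 0.017], [0.563, 0.105, -0.82], [-0.811, -0.12, -0.572]]
side [[404.5504964667865, 0.0, 314.49104589820746], [0.0, 404.5504964667865, 195.14199724396053], [0.0, 0.0, 1.0]] [-0.142 -0.576  0.895] [[0.644, -0.765, -0.018], [-0.529, -0.428, -0.733], [0.553, 0.481, -0.68]]
wrist [[288.81606515692374, 0.0, 318.31353683045273], [0.0, 288.81606515692374, 201.39888759865457], [0.0, 0.0, 1.0]] [0.5   0.072 0.374] [[1.0, -0.001, -0.003], [-0.0, -0.959, 0.283], [-0.003, -0.283, -0.959]]
```

View pics/scene0.png

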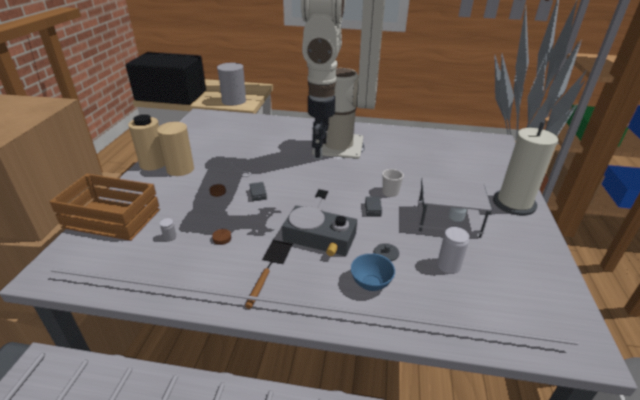

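View pics/side0.png

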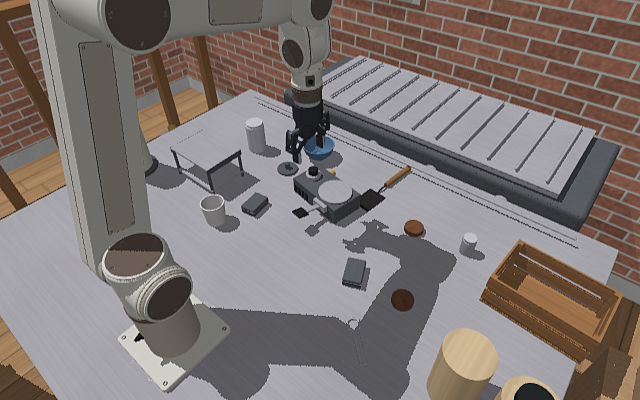

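View pics/wrist0.png

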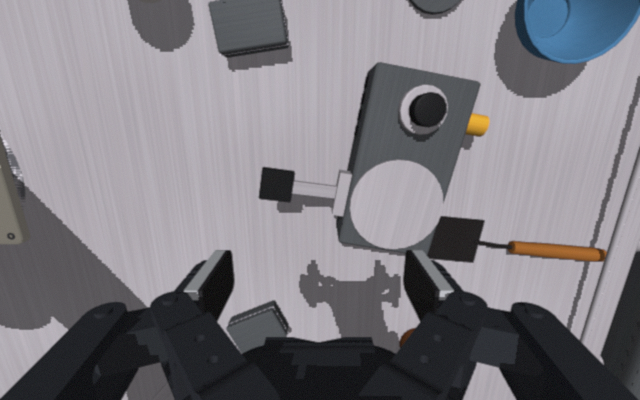

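Scene: two pucks near (218,189) and (222,237), two tins near (258,191) and (374,207), cap near (386,253). The wrist view shows the plate near (397,205), lever pad near (277,184), plunger near (428,109) and one tin near (250,25).

```bash
cat > h.py <<'E'
import cv2,numpy as np,pickle
def ray(c,u,v,z):
    K,R,t=c["camera_matrix"],c["R"],np.array(c["t"]).ravel()
    d=R.T@np.linalg.inv(K)@np.array([u,v,1.]);o=-R.T@t
    return o+d*(z-o[2])/d[2]
def snap(name,f=None):
    from workcell import bot
    c=bot.camera(name)
    if f: cv2.imwrite(f"pics/{f}.png",c["image"])
    return c
def blobs(m,amin=60):
    cs,_=cv2.findContours(m.astype(np.uint8),cv2.RETR_EXTERNAL,cv2.CHAIN_APPROX_NONE)
    return [k for k in cs if cv2.contourArea(k)>amin]
def plane(c,k,z): return np.array([ray(c,u,v,z)[:2] for u,v in k.reshape(-1,2)])
def circ(p): # algebraic circle fit, returns x,y,r
    A=np.c_[2*p,np.ones(len(p))];s=np.linalg.lstsq(A,(p**2).sum(1),rcond=None)[0]
    return np.r_[s[:2],np.sqrt(s[2]+s[0]**2+s[1]**2)]
E
python3 - <<'E'
from h import *
S,D,W=[pickle.load(open(f"{n}0.pkl","rb")) for n in("scene","side","wrist")]
f=lambda c,u,v,z:print((ray(c,u,v,z)[:2]*1000).round(0),end=' ')
for nm,z,s,d in[("puckA",.018,(218,189),(402,299)),("puckB",.018,(222,236),(414,227)),("tinA",.028,(258,190),(354,271)),("tinB",.028,(373,205),(255,202)),("cap",.008,(386,254),(288,169)),("shaker",.06,(168,224),(470,237)),("cup",.075,(392,174),(211,200)),("can",.115,(455,236),(256,122)),("caddy",.11,(455,195),(207,158))]:
    print(nm);f(S,*s,z);f(D,*d,z);print()
img=W["image"].astype(int);g=img.max(2);
hsv=cv2.cvtColor(W["image"],cv2.COLOR_BGR2HSV)
print([ (p,W["image"][p[1],p[0]].tolist()) for p in [(397,205),(277,184),(428,109),(250,25),(380,120),(160,30),(440,90),(330,60)]])
f(W,397,205,.066);f(W,277,184,.066);f(W,428,109,.08);f(W,250,25,.028)
print();[f(W,u,v,.06) for u,v in[(378,63),(480,80),(436,250),(340,243),(480,124)]]
E
```

```text
puckA
[ 427. -360.] [ 417. -369.] 
puckB
[ 660. -261.] [ 649. -269.] 
tinA
[ 422. -220.] [ 405. -230.] 
tinB
[438. 169.] [423. 161.] 
cap
[641. 218.] [623. 209.] 
shaker
[ 683. -409.] [ 674. -419.] 
cup
[311. 222.] [316. 229.] 
can
[658. 386.] [653. 382.] 
caddy
[455. 409.] [414. 359.] 
[((397, 205), [185, 176, 183]), ((277, 184), [34, 36, 34]), ((428, 109), [39, 37, 37]), ((250, 25), [97, 92, 89]), ((380, 120), [94, 90, 88]), ((160, 30), [92, 88, 91]), ((440, 90), [161, 153, 158]), ((330, 60), [184, 176, 179])]
[587. -23.] [454.   1.] [606.  79.] [427. 165.] 
[559. 123.] [662. 107.] [639. -80.] [525. -71.] [669.  64.]
```

Call:
apply_moves --pt "0 -0.42 0.8 0" --pt "0 -0.42 0.8 0" --pt "0 -0.42 0.8 0" --pt "0 -0.42 0.8 0" --pt "0 -0.42 0.8 0" --claw 1

```text
clock: 0.57
eef_pos: [0.4573, -0.0, 0.1723]
tool_rot: [0.707, 0.707, -0.0, -0.0]
ft_force: [0.4, 0.4, -0.5]
grip_width: 0.0254
grasp_force: 0.0
```

Call:
apply_moves --pt "0 0 0.7 0" --pt "0 0 0.7 0" --pt "0 0 0.7 0" --pt "0 0 0.7 0" --pt "0 0 0.7 0"

```text
clock: 0.98
eef_pos: [0.4577, 0.0, 0.1025]
tool_rot: [0.707, 0.707, -0.0, -0.0]
ft_force: [-0.8, -1.0, -0.1]
grip_width: -0.0004
grasp_force: 0.0
```

Call:
apply_moves --pt "0 0 0.45 0" --pt "0 0 0.45 0" --pt "0 0 0.45 0" --pt "0 0 0.45 0" --pt "0 0 0.45 0"

```text
clock: 1.4
eef_pos: [0.458, 0.0, 0.0584]
tool_rot: [0.707, 0.707, 0.0, 0.0]
ft_force: [-4.9, 0.0, 28.9]
grip_width: 0.0001
grasp_force: 15.8
```

Call:
apply_moves --pt "0 0 0.1 0" --pt "0 0 0 0" --pt "0 0 0 0" --pt "0 0 0 0" --pt "0 0 0 0"

```text
clock: 1.82
eef_pos: [0.4581, 0.0001, 0.0586]
tool_rot: [0.707, 0.707, 0.001, 0.0]
ft_force: [-7.2, 0.5, 22.2]
grip_width: 0.0
grasp_force: 11.6
```

Run:
```python
from h import *
for n in("side","wrist"):
    c=snap(n,n+"1")
    if n=="side": cv2.imwrite("pics/side1c.png",cv2.resize(c["image"][130:260,230:430],None,fx=3,fy=3))
```

```text
(no output)
```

View pics/side1c.png

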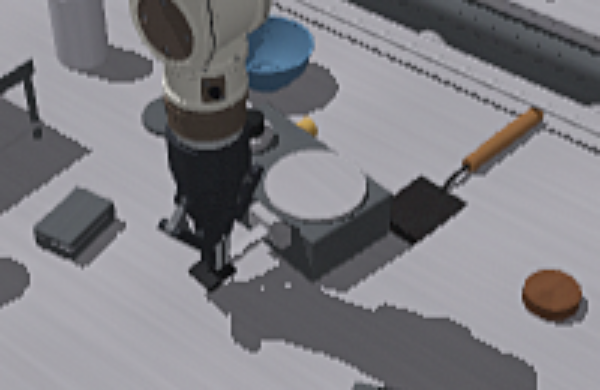

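Call:
apply_moves --pt "0 0 -0.5 0" --pt "0 0 -1 0" --pt "0 0 -1 0" --pt "0 0 -1 0" --pt "0 0 -1 0"

```text
clock: 2.33
eef_pos: [0.4582, -0.0, 0.1472]
tool_rot: [0.707, 0.707, 0.0, 0.0]
ft_force: [0.9, -0.5, 0.1]
grip_width: -0.0001
grasp_force: 0.0
```

Call:
apply_moves --pt "-1 0 -1 0" --pt "-1 0 -1 0" --pt "-1 0 -1 0" --pt "-1 0 -1 0" --pt "-1 0 -1 0" --claw 0

```text
clock: 2.75
eef_pos: [0.4582, -0.1009, 0.2473]
tool_rot: [0.707, 0.707, 0.0, 0.0]
ft_force: [1.6, -0.0, -0.1]
grip_width: 0.0604
grasp_force: 0.0
```

Call:
apply_moves --pt "-1 0 0 0" --pt "-1 0 0 0" --pt "-1 0 0 0" --pt "-1 0 0 0" --pt "-1 0 0 0"

```text
clock: 3.17
eef_pos: [0.4582, -0.2012, 0.2462]
tool_rot: [0.707, 0.707, 0.0, 0.0]
ft_force: [0.0, -0.6, 0.2]
grip_width: 0.0852
grasp_force: 0.0
```

Call:
apply_moves --pt "-1 0 0 0" --pt "-1 0 0 0" --pt "-1 0 0 0" --pt "-1 0 0 0" --pt "-1 0 0 0"

```text
clock: 3.58
eef_pos: [0.4582, -0.3012, 0.2461]
tool_rot: [0.707, 0.707, 0.0, 0.0]
ft_force: [0.7, 0.3, -0.1]
grip_width: 0.0853
grasp_force: 0.0
```

Call:
apply_moves --pt "-1 0 0 0" --pt "-1 0 0 0" --pt "-1 0 0 0" --pt "-1 0 0 0" --pt "-1 0 0 0"

```text
clock: 4.0
eef_pos: [0.4581, -0.4012, 0.2459]
tool_rot: [0.707, 0.707, -0.0, 0.0]
ft_force: [0.5, 0.2, 0.7]
grip_width: 0.0855
grasp_force: 0.0
```

Run:
```python
from h import *
snap("wrist","wrist2")
import pickle
c=snap("wrist");pickle.dump(c,open("w2.pkl","wb"))
c=snap("side");cv2.imwrite("pics/side2.png",c["image"]);pickle.dump(c,open("s2.pkl","wb"))
```

```text
(no output)
```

View pics/wrist2.png

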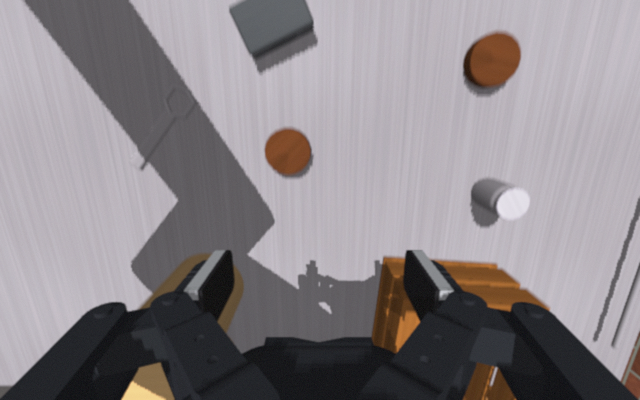

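Wrist: puck A near (288,151), puck B near (492,60), tin A near (270,20), shaker near (512,202).

```bash
cat >> h.py <<'E'
def pucks(c,z=.012,vmax=240):
    i=c["image"].astype(int);m=(i[...,2]-i[...,0]>35)&(i[...,2]-i[...,1]>15)&(i[...,2]<190);m[vmax:]=0
    return [(plane(c,k,z).mean(0).round(4).tolist(),circ(plane(c,k,z)).round(4).tolist()) for k in blobs(m,300)]
def tins(c,z=.024,t=5,vmax=240):
    i=c["image"].astype(int);m=((i[...,0]-i[...,2]>=t)&(i.max(2)<140)&(i.max(2)>55)).astype(np.uint8);m[vmax:]=0
    m=cv2.morphologyEx(m,cv2.MORPH_OPEN,np.ones((5,5)))
    out=[]
    for k in blobs(m,800):
        p=(plane(c,k,z)*1000).astype(np.float32);r=cv2.minAreaRect(p);b=cv2.boxPoints(r)
        e=b[1]-b[0] if np.linalg.norm(b[1]-b[0])>np.linalg.norm(b[2]-b[1]) else b[2]-b[1]
        out.append((np.round(r[0],1).tolist(),np.round(r[1],1).tolist(),"long axis deg from +x",round(float(np.degrees(np.arctan2(e[1],e[0]))%180),1),k.reshape(-1,2).mean(0).round().tolist()))
    return out
E
python3 - <<'E'
from h import *
c=pickle.load(open("w2.pkl","rb"));print(*pucks(c),sep='\n');print(*tins(c),sep='\n')
c=pickle.load(open("wrist0.pkl","rb"));print(*tins(c),sep='\n')
i=c["image"]; m=(i.min(2)>130);m=m.astype(np.uint8)
m=cv2.morphologyEx(m,cv2.MORPH_OPEN,np.ones((3,3)))
# plate ring by sampling radial edges around (397,205)
g=i.astype(int).sum(2);pts=[]
for a in np.linspace(0,2*np.pi,72,endpoint=False):
    for r in np.arange(30,60,.5):
        u,v=397+r*np.cos(a),205+r*np.sin(a)
        if g[int(round(v)),int(round(u))]<420: pts.append(ray(c,u,v,.066)[:2]);break
p=np.array(pts);
for _ in range(4):
    s=circ(p);d=abs(np.hypot(*(p-s[:2]).T)-s[2]);p=p[d<max(.002,np.median(d)*2)]
print("plate",s,len(p))
E
```

```text
([0.4206, -0.3673], [0.4206, -0.3678, 0.0273])
([0.6543, -0.2651], [0.6547, -0.2655, 0.028])
([409.0, -239.5], [41.4, 84.3], 'long axis deg from +x', 179.8, [268.0, 16.0])
([610.6, 54.7], [132.6, 119.8], 'long axis deg from +x', 79.9, [412.0, 125.0])
([802.0, 167.9], [41.3, 68.7], 'long axis deg from +x', 179.9, [607.0, 14.0])
([424.1, 168.9], [74.6, 47.8], 'long axis deg from +x', 7.0, [246.0, 23.0])
plate [ 0.58590982 -0.02374447  0.05199964] 68
```

Call:
apply_moves --pt "0.34 -0.38 1 0" --pt "0.34 -0.38 1 0" --pt "0.34 -0.38 1 0" --pt "0.34 -0.38 1 0" --pt "0.33 -0.36 1 0"

```text
clock: 4.57
eef_pos: [0.4201, -0.3647, 0.1456]
tool_rot: [0.707, 0.707, 0.0, 0.0]
ft_force: [-0.3, 0.6, 0.2]
grip_width: 0.0853
grasp_force: 0.0
```

Call:
apply_moves --pt "0 0 1 0" --pt "0 0 1 0" --pt "0 0 1 0" --pt "0 0 1 0" --pt "0 0 1 0"

```text
clock: 4.98
eef_pos: [0.4207, -0.3651, 0.0457]
tool_rot: [0.707, 0.708, 0.0, 0.0]
ft_force: [0.0, -0.0, 0.6]
grip_width: 0.0854
grasp_force: 0.0
```

Call:
apply_moves --pt "0 0 0.4 0" --pt "0 0 0.4 0" --pt "0 0 0.3 0" --pt "0 0 0.1 0" --pt "0 0 0.05 0"

```text
clock: 5.4
eef_pos: [0.4208, -0.3663, 0.0217]
tool_rot: [0.707, 0.707, 0.0, 0.0]
ft_force: [-0.0, -0.8, 0.8]
grip_width: 0.0854
grasp_force: 0.0
```

Call:
apply_moves --pt "0 0 0 0" --pt "0 0 0 0" --pt "0 0 0 0" --pt "0 0 0 0" --pt "0 0 0 0" --claw 1

```text
clock: 5.82
eef_pos: [0.4212, -0.3669, 0.0227]
tool_rot: [0.707, 0.707, 0.0, 0.001]
ft_force: [0.3, 1.6, 6.1]
grip_width: 0.0538
grasp_force: 63.5
```

Call:
apply_moves --pt "0 0 0 0" --pt "0 0 0 0" --pt "0 0 0 0" --pt "0 0 -0.5 0" --pt "0 0 -0.5 0"

```text
clock: 6.23
eef_pos: [0.4198, -0.3657, 0.0415]
tool_rot: [0.707, 0.707, -0.0, -0.001]
ft_force: [-0.0, -0.6, -0.2]
grip_width: 0.054
grasp_force: 63.1
```

Call:
apply_moves --pt "0 0 -1 0" --pt "0 0 -1 0" --pt "0 0 -1 0" --pt "0 0 -1 0" --pt "0 0 -1 0"

```text
clock: 6.65
eef_pos: [0.4203, -0.3661, 0.1432]
tool_rot: [0.707, 0.707, 0.0, 0.0]
ft_force: [-0.1, -0.0, -0.6]
grip_width: 0.0537
grasp_force: 63.1
```

Call:
apply_moves --pt "0.85 0.41 0 0" --pt "0.85 0.41 0 0" --pt "0.85 0.41 0 0" --pt "0.85 0.41 0 0" --pt "0.85 0.41 0 0"

```text
clock: 7.07
eef_pos: [0.4617, -0.2805, 0.1423]
tool_rot: [0.707, 0.707, 0.0, 0.0]
ft_force: [-0.3, -1.4, -0.6]
grip_width: 0.0541
grasp_force: 63.1
```

Call:
apply_moves --pt "0.85 0.41 0 0" --pt "0.85 0.41 0 0" --pt "0.85 0.41 0 0" --pt "0.85 0.41 0 0" --pt "0.85 0.41 0 0"

```text
clock: 7.48
eef_pos: [0.5028, -0.1954, 0.1423]
tool_rot: [0.707, 0.707, 0.0, 0.0]
ft_force: [1.2, 0.1, -0.3]
grip_width: 0.0538
grasp_force: 63.1
```

Call:
apply_moves --pt "0.85 0.41 0 0" --pt "0.85 0.41 0 0" --pt "0.85 0.41 0 0" --pt "0.85 0.41 0 0" --pt "0.85 0.41 0 0"

```text
clock: 7.9
eef_pos: [0.5437, -0.1103, 0.1422]
tool_rot: [0.707, 0.707, 0.0, 0.0]
ft_force: [0.5, -0.1, 0.2]
grip_width: 0.0534
grasp_force: 63.1
```

Call:
apply_moves --pt "0.85 0.41 0 0" --pt "0.85 0.41 0 0" --pt "0.85 0.41 0 0" --pt "0.85 0.41 0 0" --pt "0.4 0.2 0 0"

```text
clock: 8.32
eef_pos: [0.5811, -0.0333, 0.1422]
tool_rot: [0.706, 0.708, 0.001, 0.0]
ft_force: [-0.8, -0.6, -0.4]
grip_width: 0.0541
grasp_force: 63.1
```

Call:
apply_moves --pt "0 0 0.1 0" --pt "0 0 0.2 0" --pt "0 0 0.1 0" --pt "0 0 0 0" --pt "0 0 0 0"

```text
clock: 8.73
eef_pos: [0.5795, -0.0362, 0.133]
tool_rot: [0.708, 0.707, -0.0, -0.0]
ft_force: [-0.8, 0.5, -0.1]
grip_width: 0.0539
grasp_force: 63.1
```

Call:
apply_moves --pt "0.35 0.16 0.4 0" --pt "0.33 0.16 0.6 0" --pt "0 0 0.6 0" --pt "0 0 0.3 0" --pt "0 0 0.1 0"

```text
clock: 9.15
eef_pos: [0.5852, -0.0211, 0.0909]
tool_rot: [0.707, 0.707, -0.001, -0.001]
ft_force: [0.8, -0.7, -1.2]
grip_width: 0.0537
grasp_force: 63.1
```

Call:
apply_moves --pt "0 0 0.1 0" --pt "0 0 0.05 0" --pt "0 0 0 0" --pt "0 0 0 0" --pt "0 0 0 0"

```text
clock: 9.57
eef_pos: [0.587, -0.0217, 0.0909]
tool_rot: [0.707, 0.707, 0.0, 0.0]
ft_force: [-0.7, -1.0, -0.6]
grip_width: 0.0534
grasp_force: 63.1
```

Call:
apply_moves --pt "0 0 0.1 0" --pt "0 0 0 0" --pt "0 0 0 0" --pt "0 0 0 0" --pt "0 0 0 0"

```text
clock: 9.98
eef_pos: [0.5871, -0.0217, 0.0887]
tool_rot: [0.707, 0.707, 0.0, 0.0]
ft_force: [1.4, 0.2, 1.2]
grip_width: 0.0537
grasp_force: 63.3
```

Call:
apply_moves --pt "0 0 0 0" --pt "0 0 0 0" --pt "0 0 0 0" --pt "0 0 0 0" --pt "0 0 0 0" --claw 0

```text
clock: 10.4
eef_pos: [0.5864, -0.0216, 0.0881]
tool_rot: [0.707, 0.707, -0.0, -0.0]
ft_force: [0.3, -0.8, -0.6]
grip_width: 0.0855
grasp_force: 0.0
```

Call:
apply_moves --pt "0 0 -1 0" --pt "0 0 -1 0" --pt "0 0 -1 0" --pt "0 0 -1 0" --pt "0 0 -1 0"

```text
clock: 10.82
eef_pos: [0.5864, -0.0216, 0.1892]
tool_rot: [0.707, 0.707, -0.0, -0.0]
ft_force: [-0.3, 0.1, -0.3]
grip_width: 0.0854
grasp_force: 0.0
```

Call:
apply_moves --pt "-1 0 0 0" --pt "-1 0 0 0" --pt "-1 0 0 0" --pt "-1 0 0 0" --pt "-1 0 0 0"

```text
clock: 11.23
eef_pos: [0.5864, -0.1224, 0.1883]
tool_rot: [0.707, 0.707, -0.0, -0.0]
ft_force: [0.6, -0.4, -0.0]
grip_width: 0.0854
grasp_force: 0.0
```

Call:
apply_moves --pt "0 0 -1 0" --pt "0 0 -0.8 0" --pt "0 0 0 0" --pt "0 0 0 0" --pt "0 0 0 0"

```text
clock: 11.65
eef_pos: [0.5863, -0.1214, 0.2236]
tool_rot: [0.707, 0.707, -0.0, -0.0]
ft_force: [0.2, 0.6, -0.6]
grip_width: 0.0856
grasp_force: 0.0
```

Run:
```python
from h import *
c=snap("wrist","wrist3");print(pucks(c,.012));print(pucks(c,.080))
```

```text
[([0.8262, -0.1051], [0.8263, -0.1064, 0.0418]), ([0.5875, -0.0148], [0.5874, -0.0152, 0.0343])]
[([0.7773, -0.0936], [0.7774, -0.0947, 0.0333]), ([0.5873, -0.0218], [0.5873, -0.0221, 0.0273])]
```

View pics/wrist3.png

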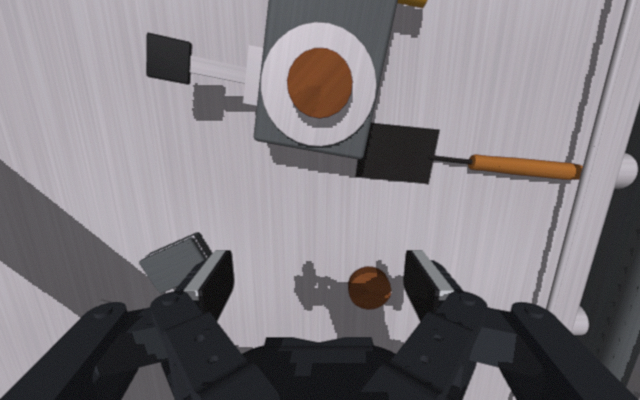

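Puck A sits centred on the plate (320,83); puck B near (370,288), tin A near (178,265).

Run:
```python
from h import *
c=snap("wrist");m=pucks(c,.012,330);print(m)
```

```text
[([0.6523, -0.2655], [0.6528, -0.2661, 0.0277]), ([0.8257, -0.105], [0.8259, -0.1063, 0.0421]), ([0.5874, -0.0148], [0.5874, -0.0152, 0.0343])]
```

Call:
apply_moves --pt "-0.72 0.33 0 0" --pt "-0.72 0.33 0 0" --pt "-0.72 0.33 0 0" --pt "-0.72 0.33 0 0" --pt "-0.72 0.33 0 0"

```text
clock: 12.17
eef_pos: [0.6194, -0.1937, 0.223]
tool_rot: [0.707, 0.707, -0.001, -0.001]
ft_force: [0.2, 1.2, -0.5]
grip_width: 0.0855
grasp_force: 0.0
```

Call:
apply_moves --pt "-0.72 0.33 0.9 0" --pt "-0.72 0.33 0.9 0" --pt "-0.72 0.33 0.9 0" --pt "-0.72 0.33 0.9 0" --pt "-0.72 0.33 0.9 0"

```text
clock: 12.58
eef_pos: [0.6523, -0.2657, 0.1321]
tool_rot: [0.707, 0.707, -0.0, -0.001]
ft_force: [0.2, -0.4, 0.7]
grip_width: 0.0855
grasp_force: 0.0
```

Call:
apply_moves --pt "0 0 1 0" --pt "0 0 1 0" --pt "0 0 1 0" --pt "0 0 1 0" --pt "0 0 0.5 0"

```text
clock: 13.0
eef_pos: [0.6503, -0.2644, 0.0398]
tool_rot: [0.707, 0.707, -0.001, -0.003]
ft_force: [-0.3, 0.6, -1.1]
grip_width: 0.0851
grasp_force: 0.0
```

Call:
apply_moves --pt "0 0 0.4 0" --pt "0 0 0.3 0" --pt "0 0 0.2 0" --pt "0 0 0 0" --pt "0 0 0 0"

```text
clock: 13.42
eef_pos: [0.6531, -0.2657, 0.0271]
tool_rot: [0.707, 0.707, 0.0, 0.001]
ft_force: [-0.1, 0.2, 0.3]
grip_width: 0.0855
grasp_force: 0.0
```

Call:
apply_moves --pt "0 0 0 0" --pt "0 0 0 0" --pt "0 0 0 0" --pt "0 0 0 0" --pt "0 0 0 0" --claw 1

```text
clock: 13.83
eef_pos: [0.6536, -0.266, 0.0281]
tool_rot: [0.707, 0.707, 0.001, 0.001]
ft_force: [0.2, 0.3, 5.3]
grip_width: 0.0531
grasp_force: 63.4
```

Call:
apply_moves --pt "0 0 0 0" --pt "0 0 0 0" --pt "0 0 -0.3 0" --pt "0 0 -1 0" --pt "0 0 -1 0"

```text
clock: 14.25
eef_pos: [0.651, -0.2649, 0.0708]
tool_rot: [0.707, 0.707, -0.001, -0.002]
ft_force: [-0.3, -0.3, 0.8]
grip_width: 0.0532
grasp_force: 62.9
```

Call:
apply_moves --pt "0 0 -1 0" --pt "0 0 -1 0" --pt "0 0 -1 0" --pt "0 0 -1 0" --pt "0 0 -1 0"

```text
clock: 14.67
eef_pos: [0.6521, -0.2654, 0.1729]
tool_rot: [0.707, 0.707, -0.0, -0.001]
ft_force: [0.2, 0.1, -0.6]
grip_width: 0.053
grasp_force: 62.9
```

Call:
apply_moves --pt "0.8 -0.22 0 0" --pt "0.8 -0.22 0 0" --pt "0.8 -0.22 0 0" --pt "0.8 -0.22 0 0" --pt "0.8 -0.22 0 0"

```text
clock: 15.08
eef_pos: [0.6299, -0.1848, 0.172]
tool_rot: [0.707, 0.707, -0.0, -0.001]
ft_force: [-1.1, 0.1, -1.0]
grip_width: 0.0533
grasp_force: 63.0
```

Call:
apply_moves --pt "0.8 -0.22 0 0" --pt "0.8 -0.22 0 0" --pt "0.8 -0.22 0 0" --pt "0.8 -0.22 0 0" --pt "0.8 -0.22 0 0"

```text
clock: 15.5
eef_pos: [0.6079, -0.1047, 0.1721]
tool_rot: [0.707, 0.707, -0.0, -0.0]
ft_force: [-0.4, -0.4, -1.4]
grip_width: 0.0534
grasp_force: 63.0
```

Call:
apply_moves --pt "0.8 -0.22 0 0" --pt "0.8 -0.22 0 0" --pt "0.8 -0.22 0.5 0" --pt "0.8 -0.22 0.5 0" --pt "0.8 -0.22 0.5 0"

```text
clock: 15.92
eef_pos: [0.5862, -0.0244, 0.1422]
tool_rot: [0.707, 0.707, 0.0, 0.0]
ft_force: [-0.0, -0.8, -0.1]
grip_width: 0.053
grasp_force: 63.0
```

Call:
apply_moves --pt "0 0 0.5 0" --pt "0 0 0.2 0" --pt "0 0 0 0" --pt "0 0 0 0" --pt "0 0 0 0"

```text
clock: 16.33
eef_pos: [0.5873, -0.0264, 0.1289]
tool_rot: [0.708, 0.707, 0.0, 0.001]
ft_force: [-0.2, -0.6, 0.4]
grip_width: 0.0536
grasp_force: 63.0
```

Adjust y by +4 mm and lower 15 mm, then check force.

Call:
apply_moves --pt "0.1 0 0.3 0" --pt "0.08 0 0.3 0" --pt "0 0 0.15 0" --pt "0 0 0 0" --pt "0 0 0 0"

```text
clock: 16.75
eef_pos: [0.5864, -0.0221, 0.1129]
tool_rot: [0.707, 0.707, -0.0, -0.0]
ft_force: [-0.2, -0.4, -0.9]
grip_width: 0.0532
grasp_force: 63.0
```

Call:
apply_moves --pt "0 0 0.1 0" --pt "0 0 0 0" --pt "0 0 0 0" --pt "0 0 0 0" --pt "0 0 0 0"

```text
clock: 17.17
eef_pos: [0.5868, -0.0221, 0.112]
tool_rot: [0.707, 0.707, 0.0, 0.0]
ft_force: [-1.9, -0.1, 5.6]
grip_width: 0.0534
grasp_force: 63.4
```

Call:
apply_moves --pt "0 0 0 0" --pt "0 0 0 0" --pt "0 0 0 0" --pt "0 0 0 0" --pt "0 0 0 0" --claw 0

```text
clock: 17.58
eef_pos: [0.5865, -0.022, 0.1109]
tool_rot: [0.707, 0.707, -0.0, -0.0]
ft_force: [-0.3, 0.3, -1.0]
grip_width: 0.0852
grasp_force: 0.0
```

Call:
apply_moves --pt "0 0 -1 0" --pt "0 0 -1 0" --pt "0 0 -1 0" --pt "0 0 -1 0" --pt "0 0 -1 0"

```text
clock: 18.0
eef_pos: [0.5864, -0.022, 0.212]
tool_rot: [0.707, 0.707, -0.0, -0.0]
ft_force: [0.6, -0.2, 0.4]
grip_width: 0.0852
grasp_force: 0.0
```

Call:
apply_moves --pt "-0.8 0 -0.6 0" --pt "-0.8 0 -0.6 0" --pt "-0.8 0 -0.4 0" --pt "-0.8 0 0 0" --pt "0 0 0 0"

```text
clock: 18.42
eef_pos: [0.5869, -0.0887, 0.244]
tool_rot: [0.708, 0.706, 0.0, 0.001]
ft_force: [0.0, 0.5, 0.4]
grip_width: 0.0855
grasp_force: 0.0
```

Run:
```python
from h import *
c=snap("wrist","wrist4");print(pucks(c,.098))
```

```text
[([0.7675, -0.083], [0.7677, -0.0833, 0.0315]), ([0.5868, -0.0221], [0.587, -0.0225, 0.0272])]
```

Call:
apply_moves --pt "1 0.4 0 0" --pt "1 0.4 0 0" --pt "1 0.4 0 0" --pt "1 0.4 0 0" --pt "1 0.4 0 0"

```text
clock: 18.88
eef_pos: [0.6265, 0.0159, 0.2427]
tool_rot: [0.707, 0.707, -0.0, -0.001]
ft_force: [0.3, -0.7, 0.4]
grip_width: 0.0855
grasp_force: 0.0
```

Call:
apply_moves --pt "1 0 0 0" --pt "1 0 0 0" --pt "1 0 0 0" --pt "1 0 0 0" --pt "0.5 0 0 0"

```text
clock: 19.3
eef_pos: [0.626, 0.1073, 0.2425]
tool_rot: [0.706, 0.708, -0.0, -0.001]
ft_force: [0.3, -0.8, 0.1]
grip_width: 0.0857
grasp_force: 0.0
```

Run:
```python
from h import *
c=snap("wrist","wrist5");print(tins(c));pickle.dump(c,open("w5.pkl","wb"))
```

```text
[([601.0, 65.0], [93.8, 119.7], 'long axis deg from +x', 169.5, [296.0, 207.0]), ([422.4, 169.1], [75.1, 48.1], 'long axis deg from +x', 8.0, [140.0, 125.0]), ([766.0, 198.2], [85.4, 118.1], 'long axis deg from +x', 179.5, [442.0, 99.0]), ([627.5, 217.3], [65.8, 65.8], 'long axis deg from +x', 90.1, [320.0, 80.0])]
```

View pics/wrist5.png

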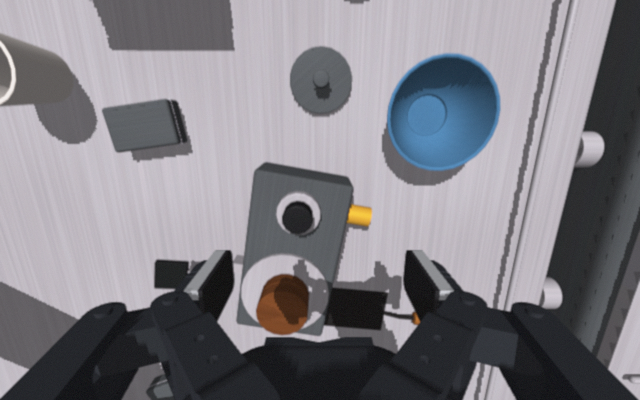

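Stack good at (587,-22) mm. Cap near (320,80), bowl near (443,112), plunger near (297,216), tin B near (144,125).

Run:
```python
from h import *
c=pickle.load(open("w5.pkl","rb"));i=c["image"].astype(int)
m=((i[...,0]-i[...,2]>=4)&(i.max(2)<140)).astype(np.uint8);m=cv2.morphologyEx(m,cv2.MORPH_OPEN,np.ones((5,5)));
for k in blobs(m,800):
    if abs(k.reshape(-1,2).mean(0)-[320,80]).max()<15: print("cap",circ(plane(c,k,.006)),plane(c,k,.006).mean(0))
b=(i[...,0]-i[...,2]>60);
for k in blobs(b,2000):p=plane(c,k,.05);print("bowl",circ(p),p[:,0].min())
for z in(.075,.08): print("plunger",ray(c,298,218,z))
print("knob",ray(c,320,77,.03))
```

```text
cap [0.62781506 0.21924377 0.03497939] [0.62784765 0.21895134]
bowl [0.75520187 0.18165475 0.05741832] 0.697718295814071
plunger [0.60443157 0.07622056 0.075     ]
plunger [0.60481119 0.07800902 0.08      ]
knob [0.62736305 0.22007506 0.03      ]
```

Call:
apply_moves --pt "1 0.05 0.2 0" --pt "1 0.04 0.2 0" --pt "1 0 0.2 0" --pt "1 0 0.2 0" --pt "1 0 0.2 0" --claw 0.5

```text
clock: 19.77
eef_pos: [0.6282, 0.2042, 0.2228]
tool_rot: [0.707, 0.707, -0.0, -0.0]
ft_force: [0.1, 0.3, 0.0]
grip_width: 0.0429
grasp_force: 0.0
```

Call:
apply_moves --pt "0.6 0 1 0" --pt "0 0 1 0" --pt "0 0 1 0" --pt "0 0 1 0" --pt "0 0 1 0"

```text
clock: 20.18
eef_pos: [0.6282, 0.2155, 0.1221]
tool_rot: [0.707, 0.707, -0.0, 0.0]
ft_force: [-0.0, 0.5, -0.1]
grip_width: 0.0428
grasp_force: 0.0
```

Call:
apply_moves --pt "0 0 1 0" --pt "0 0 1 0" --pt "0 0 0.5 0" --pt "0 0 0 0" --pt "0 0 0 0"

```text
clock: 20.6
eef_pos: [0.6281, 0.2155, 0.073]
tool_rot: [0.707, 0.707, -0.001, -0.0]
ft_force: [0.5, 0.1, 0.5]
grip_width: 0.0428
grasp_force: 0.0
```

Lower 38 mm with +4 mm in y, then grip and lift.

Call:
apply_moves --pt "0.2 0 0.6 0" --pt "0 0 0.6 0" --pt "0 0 0.5 0" --pt "0 0 0.2 0" --pt "0 0 0 0"

```text
clock: 21.02
eef_pos: [0.627, 0.2196, 0.0332]
tool_rot: [0.707, 0.707, -0.002, -0.001]
ft_force: [-0.1, 1.1, 0.2]
grip_width: 0.0428
grasp_force: 0.0
```

Call:
apply_moves --pt "0 0 0 0" --pt "0 0 0 0" --pt "0 0 0 0" --pt "0 0 0 0" --pt "0 0 0 0" --claw 1

```text
clock: 21.43
eef_pos: [0.6288, 0.2201, 0.036]
tool_rot: [0.707, 0.707, 0.001, 0.0]
ft_force: [-0.3, -0.0, 1.2]
grip_width: 0.0152
grasp_force: 58.9
```

Call:
apply_moves --pt "0 0 0 0" --pt "0 0 0 0" --pt "0 0 0 0" --pt "0 0 0 0" --pt "0 0 -0.5 0"

```text
clock: 21.85
eef_pos: [0.6266, 0.2194, 0.043]
tool_rot: [0.707, 0.707, -0.002, -0.001]
ft_force: [-0.1, -0.0, -2.7]
grip_width: 0.0153
grasp_force: 58.7
```

Call:
apply_moves --pt "0 0 -1 0" --pt "0 0 -1 0" --pt "0 0 -1 0" --pt "0 0 -1 0" --pt "0 0 -1 0"

```text
clock: 22.27
eef_pos: [0.6276, 0.2197, 0.1457]
tool_rot: [0.707, 0.707, -0.001, -0.0]
ft_force: [1.0, 0.1, -1.3]
grip_width: 0.0153
grasp_force: 58.7
```

Call:
apply_moves --pt "-0.6 -0.1 -0.5 0" --pt "-0.8 -0.14 -0.5 0" --pt "-0.8 -0.14 -0.5 0" --pt "-0.8 -0.14 -0.5 0" --pt "-0.8 -0.14 -0.4 0"

```text
clock: 22.68
eef_pos: [0.6144, 0.1414, 0.1936]
tool_rot: [0.708, 0.707, -0.001, -0.0]
ft_force: [1.3, -0.6, -1.7]
grip_width: 0.0153
grasp_force: 58.8
```

Call:
apply_moves --pt "-0.8 -0.14 0 0" --pt "-0.8 -0.14 0 0" --pt "-0.8 -0.14 0 0" --pt "-0.8 -0.14 0 0" --pt "-0.8 -0.14 0 0"

```text
clock: 23.1
eef_pos: [0.6002, 0.0621, 0.1923]
tool_rot: [0.707, 0.707, -0.001, -0.001]
ft_force: [0.2, 0.0, -2.9]
grip_width: 0.0156
grasp_force: 58.8
```

Call:
apply_moves --pt "-0.8 -0.14 0 0" --pt "-0.8 -0.14 0 0" --pt "-0.8 -0.14 0 0" --pt "-0.8 -0.14 0 0" --pt "-0.8 -0.14 0 0"

```text
clock: 23.52
eef_pos: [0.5861, -0.0177, 0.1923]
tool_rot: [0.707, 0.707, -0.001, -0.001]
ft_force: [-0.4, 0.2, -2.7]
grip_width: 0.0153
grasp_force: 58.8
```

Call:
apply_moves --pt "-0.2 0 0 0" --pt "0 0 0 0" --pt "0 0 0 0" --pt "0 0 0 0" --pt "0 0 0 0"

```text
clock: 23.93
eef_pos: [0.5872, -0.0192, 0.1931]
tool_rot: [0.707, 0.708, 0.0, -0.0]
ft_force: [1.1, 0.0, -2.5]
grip_width: 0.0154
grasp_force: 58.8
```

Call:
apply_moves --pt "-0.15 0 0.8 0" --pt "0 0 0.8 0" --pt "0 0 0.7 0" --pt "0 0 0.3 0" --pt "0 0 0 0"

```text
clock: 24.35
eef_pos: [0.586, -0.0222, 0.1394]
tool_rot: [0.707, 0.708, -0.001, -0.001]
ft_force: [0.3, 0.0, -2.7]
grip_width: 0.0153
grasp_force: 58.8
```

Call:
apply_moves --pt "0 0 0.1 0" --pt "0 0 0.05 0" --pt "0 0 0 0" --pt "0 0 0 0" --pt "0 0 0 0"

```text
clock: 24.77
eef_pos: [0.5876, -0.023, 0.139]
tool_rot: [0.707, 0.707, 0.0, 0.0]
ft_force: [1.0, -0.8, -2.5]
grip_width: 0.0152
grasp_force: 58.8
```

Call:
apply_moves --pt "0 0 0.1 0" --pt "0 0 0 0" --pt "0 0 0 0" --pt "0 0 0 0" --pt "0 0 0 0"

```text
clock: 25.18
eef_pos: [0.5879, -0.0231, 0.1379]
tool_rot: [0.707, 0.707, 0.001, 0.001]
ft_force: [-1.3, 0.6, 5.4]
grip_width: 0.0156
grasp_force: 59.4
```

Call:
apply_moves --pt "0 0 0.05 0" --pt "0 0 0 0" --pt "0 0 0 0" --pt "0 0 0 0" --pt "0 0 0 0"

```text
clock: 25.6
eef_pos: [0.5878, -0.0231, 0.1378]
tool_rot: [0.707, 0.707, 0.001, 0.001]
ft_force: [-3.8, 0.6, 10.4]
grip_width: 0.0155
grasp_force: 60.0
```

Call:
apply_moves --pt "0 0 -0.1 0" --pt "0 0 0 0" --pt "0 0 0 0" --pt "0 0 0 0" --pt "0 0 0 0" --claw 0.4

```text
clock: 26.02
eef_pos: [0.5871, -0.023, 0.1369]
tool_rot: [0.707, 0.707, -0.0, -0.0]
ft_force: [-0.0, -0.0, -0.8]
grip_width: 0.0511
grasp_force: 0.0
```

Call:
apply_moves --pt "0 0 -0.5 0" --pt "0 0 -1 0" --pt "0 0 -1 0" --pt "0 0 -1 0" --pt "0 0 -1 0"

```text
clock: 26.43
eef_pos: [0.5872, -0.023, 0.2288]
tool_rot: [0.707, 0.707, 0.0, 0.0]
ft_force: [0.0, -0.7, -0.2]
grip_width: 0.0513
grasp_force: 0.0
```

Call:
apply_moves --pt "-1 0 -0.2 0" --pt "-1 0 -0.2 0" --pt "-1 0 0 0" --pt "-1 0 0 0" --pt "0 0 0 0" --claw 1

```text
clock: 26.85
eef_pos: [0.5872, -0.1063, 0.2361]
tool_rot: [0.708, 0.706, -0.0, 0.001]
ft_force: [1.1, 0.0, -0.1]
grip_width: 0.0003
grasp_force: 0.0
```

Run:
```python
from h import *
c=snap("wrist","wrist6");i=c["image"].astype(int)
m=((i[...,0]-i[...,2]>=4)&(i.max(2)<150)).astype(np.uint8);m[300:]=0
for k in blobs(m,800): print(k.reshape(-1,2).mean(0),circ(plane(c,k,.11)))
s=snap("side","side6");w=i.astype(np.uint8)
cv2.imwrite("pics/v6.png",np.vstack([cv2.resize(w[0:250],(640,250)),cv2.resize(s["image"][140:240,260:440],(640,340))]))
```

```text
[357.19845361 280.40206186] [ 0.63691806 -0.17665037  0.04160265]
[274.92173913 280.73623188] [ 0.53408971 -0.17243893  0.0436135 ]
[185.94347826 266.85217391] [ 0.45591408 -0.17465662  0.0281826 ]
[619.18471872 230.46095718] [ 0.87263185 -0.13455766  0.04546737]
[318.32089552 102.64925373] [ 0.58817596 -0.02428402  0.03499681]
[329.81682243  38.3046729 ] [0.59454949 0.0110381  0.04197873]
```

View pics/v6.png

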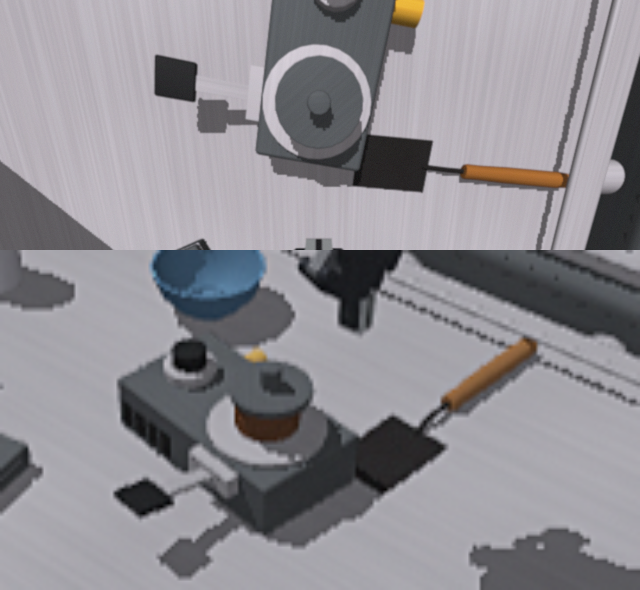

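Call:
apply_moves --pt "0.9 0.08 0 0" --pt "0.9 0.08 0 0" --pt "0.9 0.08 0 0" --pt "0.9 0.08 0 0" --pt "0.9 0.08 0 0"

```text
clock: 27.37
eef_pos: [0.595, -0.0109, 0.2355]
tool_rot: [0.707, 0.708, 0.0, -0.0]
ft_force: [-0.1, 0.0, 0.6]
grip_width: 0.0
grasp_force: 0.0
```

Call:
apply_moves --pt "0.9 0.08 0 0" --pt "0.9 0.08 0 0" --pt "0.9 0.08 0 0" --pt "0.9 0.08 0 0" --pt "0.9 0.08 0 0"

```text
clock: 27.78
eef_pos: [0.6028, 0.0793, 0.2355]
tool_rot: [0.707, 0.708, 0.0, -0.0]
ft_force: [0.7, 0.3, -1.1]
grip_width: -0.0
grasp_force: 0.0
```

Call:
apply_moves --pt "0.05 0 1 0" --pt "0 0 1 0" --pt "0 0 1 0" --pt "0 0 1 0" --pt "0 0 1 0"

```text
clock: 28.2
eef_pos: [0.6028, 0.0796, 0.1347]
tool_rot: [0.706, 0.708, 0.0, -0.0]
ft_force: [-0.3, 0.3, 0.7]
grip_width: -0.0
grasp_force: 0.0
```

Call:
apply_moves --pt "0 0 0.5 0" --pt "0 0 0 0" --pt "0 0 0 0" --pt "0 0 0 0" --pt "0 0 0 0"

```text
clock: 28.62
eef_pos: [0.6043, 0.0783, 0.1271]
tool_rot: [0.707, 0.707, 0.001, 0.001]
ft_force: [0.1, -0.4, 0.4]
grip_width: -0.0001
grasp_force: 0.0
```

Find contact in small steps.

Call:
apply_moves --pt "0 0 0.5 0" --pt "0 0 0.5 0" --pt "0 0 0 0" --pt "0 0 0 0" --pt "0 0 0 0"

```text
clock: 29.03
eef_pos: [0.6043, 0.0781, 0.1063]
tool_rot: [0.707, 0.707, 0.001, 0.001]
ft_force: [0.8, -0.6, 4.5]
grip_width: -0.0001
grasp_force: 2.5
```

Call:
apply_moves --pt "0 0 0.25 0" --pt "0 0 0.25 0" --pt "0 0 0 0" --pt "0 0 0 0" --pt "0 0 0 0"

```text
clock: 29.45
eef_pos: [0.6044, 0.0781, 0.098]
tool_rot: [0.707, 0.707, 0.002, 0.001]
ft_force: [-1.3, 0.3, 12.4]
grip_width: 0.0001
grasp_force: 6.1
```

Call:
apply_moves --pt "0 0 0.15 0" --pt "0 0 0 0" --pt "0 0 0 0" --pt "0 0 0 0" --pt "0 0 0 0"

```text
clock: 29.87
eef_pos: [0.6045, 0.0781, 0.0979]
tool_rot: [0.707, 0.707, 0.002, 0.002]
ft_force: [-7.3, -0.9, 25.7]
grip_width: 0.0002
grasp_force: 12.7
```

Call:
apply_moves --pt "0 0 0.1 0" --pt "0 0 0 0" --pt "0 0 0 0" --pt "0 0 0 0" --pt "0 0 0 0"

```text
clock: 30.28
eef_pos: [0.6045, 0.0781, 0.0977]
tool_rot: [0.707, 0.707, 0.003, 0.002]
ft_force: [-9.7, -1.3, 33.9]
grip_width: -0.0003
grasp_force: 17.1
```

Call:
apply_moves --pt "0 0 -0.8 0" --pt "0 0 -1 0" --pt "0 0 -1 0" --pt "0 0 -1 0" --pt "0 0 -1 0"

```text
clock: 30.7
eef_pos: [0.6021, 0.0778, 0.1866]
tool_rot: [0.707, 0.707, -0.001, -0.001]
ft_force: [0.6, -0.1, -1.0]
grip_width: -0.0002
grasp_force: 0.0
```

Call:
apply_moves --pt "0.8 -0.9 -1 0" --pt "0.8 -0.9 -1 0" --pt "0.8 -0.9 -1 0" --pt "0.8 -0.9 -1 0" --pt "0.8 -0.9 -0.5 0" --claw 0

```text
clock: 31.12
eef_pos: [0.5124, 0.1585, 0.2783]
tool_rot: [0.707, 0.707, 0.001, 0.0]
ft_force: [1.1, 0.0, 0.7]
grip_width: 0.0606
grasp_force: 0.0
```

Call:
apply_moves --pt "0.8 -0.9 0 0" --pt "0.8 -0.9 0 0" --pt "0.8 -0.9 0 0" --pt "0.8 -0.9 0 0" --pt "0 0 0 0"

```text
clock: 31.53
eef_pos: [0.4377, 0.2236, 0.276]
tool_rot: [0.706, 0.709, -0.001, -0.001]
ft_force: [-0.5, -0.5, 0.2]
grip_width: 0.0854
grasp_force: 0.0
```

Run:
```python
from h import *
c=snap("wrist","wrist7");print(tins(c,vmax=320));pickle.dump(c,open("w7.pkl","wb"))
```

```text
[([423.9, 167.7], [73.7, 49.9], 'long axis deg from +x', 9.4, [309.0, 214.0]), ([801.4, 186.9], [68.2, 116.4], 'long axis deg from +x', 128.0, [586.0, 202.0])]
```

View pics/wrist7.png

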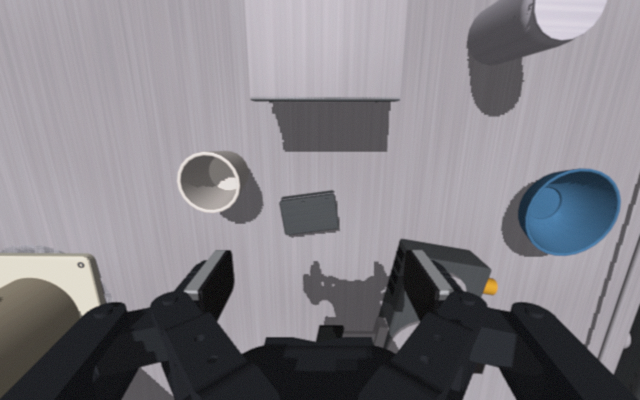

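Caddy front edge near (250,100)–(400,100); tin B near (309,214), clear of cup (209,182).

Run:
```python
from h import *
c=pickle.load(open("w7.pkl","rb"));g=c["image"].astype(int).sum(2)
for v in(97,98,99,100,101,102,104):print(v,g[v,260:400:35])
for r in(20,50,80):print(r,g[r,240:256].tolist(),g[r,396:412].tolist())
a,b,d,e=[ray(c,u,v,.11)[:2] for u,v in[(250,99),(399,99),(247,5),(406,5)]]
print(a,b,d,e,np.linalg.norm(b-a))
from workcell import bot;print(bot.get_obs()["joint_pos"])
```

```text
97 [495 499 447 447]
98 [424 425 373 383]
99 [288 301 293 290]
100 [227 202 209 213]
101 [358 203 200 194]
102 [498 257 260 254]
104 [523 258 249 255]
20 [516, 520, 524, 516, 518, 535, 567, 580, 583, 581, 571, 572, 579, 578, 575, 578] [551, 555, 553, 561, 558, 559, 552, 554, 548, 532, 505, 502, 490, 492, 499, 500]
50 [524, 513, 514, 518, 519, 511, 510, 538, 576, 578, 573, 566, 563, 561, 565, 566] [543, 551, 549, 544, 544, 544, 543, 527, 505, 487, 485, 496, 500, 502, 504, 504]
80 [528, 527, 517, 514, 508, 508, 511, 506, 516, 541, 566, 569, 558, 551, 549, 551] [537, 533, 536, 534, 530, 513, 498, 488, 492, 492, 507, 513, 508, 506, 502, 510]
[0.3729109  0.31130447] [0.51275894 0.31169056] [0.3752231  0.38800888] [0.51251995 0.38823575] 0.13984857715063473
[4.69191534e-01 2.18500218e-01 3.55251469e-02 1.38977603e+00
 2.92496064e-05 2.03680108e+00]
```

Call:
apply_moves --pt "0 0 0 0.1" --pt "0 0 0 0.1" --pt "0 0 0 0.1" --pt "0 0 0 0.1" --pt "0 0 0 0.1"

```text
clock: 32.0
eef_pos: [0.4415, 0.2211, 0.2758]
tool_rot: [0.868, 0.497, -0.001, 0.0]
ft_force: [-0.1, -0.5, -0.3]
grip_width: 0.0854
grasp_force: 0.0
```

Run:
```python
from workcell import bot;o=bot.get_obs();print(o["joint_pos"],o["tool_rot"],o["eef_pos"])
```

```text
[ 4.64505380e-01  2.20765270e-01  3.78043205e-02  1.38932394e+00
 -4.45913685e-04  2.56517686e+00] [ 8.67589886e-01  4.97279786e-01 -7.55585003e-04  1.80983176e-04] [0.4415113  0.22108884 0.27578256]
```

Call:
apply_moves --pt "0 0 0 -0.1" --pt "0 0 0 -0.1" --pt "0 0 0 -0.1" --pt "0 0 0 -0.1" --pt "0 0 0 -0.1"

```text
clock: 32.42
eef_pos: [0.4415, 0.221, 0.2757]
tool_rot: [0.706, 0.708, -0.001, -0.0]
ft_force: [0.8, 0.3, 0.3]
grip_width: 0.0857
grasp_force: 0.0
```

Call:
apply_moves --pt "0 0 0 -0.1" --pt "0 0 0 -0.1" --pt "0 0 0 -0.1" --pt "0 0 0 -0.1" --pt "0 0 0 -0.1"

```text
clock: 32.83
eef_pos: [0.4416, 0.221, 0.2758]
tool_rot: [0.498, 0.867, -0.001, -0.0]
ft_force: [-0.6, -0.4, -0.8]
grip_width: 0.0854
grasp_force: 0.0
```

Call:
apply_moves --pt "0 0 0.5 -0.1" --pt "0 0 0.5 -0.1" --pt "0 0 0.5 -0.1" --pt "0 0 0.5 -0.1" --pt "0 0 0.5 -0.1"

```text
clock: 33.25
eef_pos: [0.4415, 0.221, 0.2253]
tool_rot: [0.257, 0.966, -0.001, -0.0]
ft_force: [-0.1, -0.1, 0.2]
grip_width: 0.0856
grasp_force: 0.0
```

Call:
apply_moves --pt "0 0 0.5 -0.1" --pt "0 0 0.5 -0.1" --pt "0 0 0.5 -0.1" --pt "0 0 0.5 -0.1" --pt "0 0 0.5 -0.1"

```text
clock: 33.67
eef_pos: [0.4415, 0.221, 0.1753]
tool_rot: [-0.002, 1.0, -0.001, -0.001]
ft_force: [0.2, -0.5, -0.6]
grip_width: 0.0855
grasp_force: 0.0
```

Call:
apply_moves --pt "0 0 0 -0.1" --pt "0 0 0 -0.03" --pt "0 0 0 0" --pt "0 0 0 0" --pt "0 0 0 0"

```text
clock: 34.08
eef_pos: [0.4414, 0.2216, 0.1762]
tool_rot: [-0.067, 0.998, -0.0, -0.0]
ft_force: [-0.1, 0.1, 1.5]
grip_width: 0.0855
grasp_force: 0.0
```

```bash
cat >> h.py <<'E'
def go(x,y,z,yaw=None): # print tool-frame move; yaw = wanted direction of tool y from +x, deg
    from workcell import bot
    from scipy.spatial.transform import Rotation as Ro
    o=bot.get_obs();R=Ro.from_quat(o["tool_rot"]).as_matrix();d=R.T@(np.array([x,y,z])-o["eef_pos"])
    a=np.degrees(np.arctan2(R[1,1],R[0,1]));print("units",(d/.02).round(2),"tool y at",a.round(1),"j6",o["joint_pos"][5].round(2),o["eef_pos"].round(4))
    if yaw is not None: print("roll units",round(-((yaw-a+90)%180-90)/60,3))
E
python3 - <<'E'
from h import *
go(.424,.168,.03,98)
E
```

```text
units [ 1.22 -2.53  7.31] tool y at 97.7 j6 0.33 [0.4414 0.2216 0.1762]
roll units -0.005
```

Call:
apply_moves --pt "0.3 -0.63 0.5 0" --pt "0.3 -0.63 0.5 0" --pt "0.3 -0.63 0.5 0" --pt "0.3 -0.63 0.5 0" --pt "0 0 0 0"

```text
clock: 34.5
eef_pos: [0.4219, 0.1663, 0.1345]
tool_rot: [-0.067, 0.998, -0.001, -0.002]
ft_force: [-0.5, -0.6, -0.5]
grip_width: 0.0852
grasp_force: 0.0
```

Call:
apply_moves --pt "0 0 1 0" --pt "0 0 1 0" --pt "0 0 1 0" --pt "0 0 1 0" --pt "0 0 0.4 0"

```text
clock: 34.92
eef_pos: [0.4235, 0.1687, 0.0466]
tool_rot: [-0.068, 0.998, -0.0, -0.001]
ft_force: [0.1, -0.8, 1.2]
grip_width: 0.0858
grasp_force: 0.0
```

Run:
```python
from h import *
go(.424,.168,.027,98)
```

```text
units [-0.02 -0.04  0.98] tool y at 97.8 j6 0.24 [0.4235 0.1687 0.0466]
roll units -0.004
```

Call:
apply_moves --pt "0 0 0.5 0" --pt "0 0 0.4 0" --pt "0 0 0.08 0" --pt "0 0 0 0" --pt "0 0 0 0"

```text
clock: 35.33
eef_pos: [0.4248, 0.1691, 0.0293]
tool_rot: [-0.068, 0.998, 0.0, 0.0]
ft_force: [0.1, 0.2, -0.1]
grip_width: 0.0854
grasp_force: 0.0
```

Call:
apply_moves --pt "0 0 0 0" --pt "0 0 0 0" --pt "0 0 0 0" --pt "0 0 0 0" --pt "0 0 0 0" --claw 1

```text
clock: 35.75
eef_pos: [0.4249, 0.169, 0.0296]
tool_rot: [-0.068, 0.998, 0.0, 0.001]
ft_force: [-1.1, -0.7, 6.3]
grip_width: 0.0481
grasp_force: 63.3
```

Call:
apply_moves --pt "0 0 0 0" --pt "0 0 0 0" --pt "0 0 -0.5 0" --pt "0 0 -1 0" --pt "0 0 -1 0"

```text
clock: 36.17
eef_pos: [0.423, 0.1684, 0.0784]
tool_rot: [-0.068, 0.998, -0.0, -0.001]
ft_force: [0.0, -0.3, -1.8]
grip_width: 0.0482
grasp_force: 62.5
```

Call:
apply_moves --pt "0 0 -1 0" --pt "0 0 -1 0" --pt "0 0 -1 0" --pt "0 0 -1 0" --pt "0 0 -1 0"

```text
clock: 36.58
eef_pos: [0.4238, 0.1686, 0.1795]
tool_rot: [-0.068, 0.998, -0.0, -0.0]
ft_force: [-0.7, 0.7, -1.1]
grip_width: 0.0487
grasp_force: 62.5
```

Call:
apply_moves --pt "0 0 -1 -0.1" --pt "0 0 -1 -0.1" --pt "0 0 -0.5 -0.1" --pt "0 0 0 -0.1" --pt "0 0 0 -0.1"

```text
clock: 37.0
eef_pos: [0.4246, 0.1689, 0.2296]
tool_rot: [-0.326, 0.945, 0.0, 0.001]
ft_force: [0.8, -0.5, -1.2]
grip_width: 0.0487
grasp_force: 62.5
```

Call:
apply_moves --pt "0 0 0 -0.1" --pt "0 0 0 -0.1" --pt "0 0 0 -0.1" --pt "0 0 0 -0.1" --pt "0 0 0 -0.1"

```text
clock: 37.42
eef_pos: [0.4239, 0.1687, 0.2284]
tool_rot: [-0.56, 0.829, 0.0, -0.0]
ft_force: [-0.3, 0.2, -1.1]
grip_width: 0.0488
grasp_force: 62.5
```

Call:
apply_moves --pt "0 0 0 -0.1" --pt "0 0 0 -0.1" --pt "0 0 0 -0.1" --pt "0 0 0 -0.07" --pt "0 0 0 0"

```text
clock: 37.83
eef_pos: [0.4239, 0.1687, 0.2284]
tool_rot: [0.708, -0.707, -0.0, 0.0]
ft_force: [0.5, -0.7, -0.8]
grip_width: 0.0491
grasp_force: 62.5
```

Run:
```python
from h import *
go(.4435,.4065,.18,0)
```

```text
units [-11.89  -0.99   2.42] tool y at -179.9 j6 -1.19 [0.4239 0.1687 0.2284]
roll units 0.001
```

Call:
apply_moves --pt "-0.8 -0.07 0 0" --pt "-0.8 -0.07 0 0" --pt "-0.8 -0.07 0 0" --pt "-0.8 -0.07 0 0" --pt "-0.8 -0.07 0 0"

```text
clock: 38.25
eef_pos: [0.4311, 0.2494, 0.2285]
tool_rot: [-0.706, 0.708, 0.0, -0.0]
ft_force: [0.3, 0.5, -1.3]
grip_width: 0.0489
grasp_force: 62.5
```

Call:
apply_moves --pt "-0.8 -0.07 0 0" --pt "-0.8 -0.07 0 0" --pt "-0.8 -0.07 0 0" --pt "-0.8 -0.07 0 0" --pt "-0.8 -0.07 0 0"

```text
clock: 38.67
eef_pos: [0.438, 0.3294, 0.2283]
tool_rot: [-0.706, 0.708, 0.0, -0.0]
ft_force: [0.7, 0.8, -1.4]
grip_width: 0.0488
grasp_force: 62.5
```

Call:
apply_moves --pt "-0.8 -0.07 0 0" --pt "-0.8 -0.06 0.6 0" --pt "-0.8 -0.06 0.8 0" --pt "-0.8 -0.06 0.8 0" --pt "-0.7 -0.06 0.8 0"

```text
clock: 39.08
eef_pos: [0.4443, 0.4078, 0.1677]
tool_rot: [-0.706, 0.708, 0.0, -0.0]
ft_force: [-0.0, 0.5, -1.4]
grip_width: 0.0485
grasp_force: 62.5
```

Call:
apply_moves --pt "0 0 0.5 0" --pt "0 0 0.4 0" --pt "0 0 0 0" --pt "0 0 0 0" --pt "0 0 0 0"

```text
clock: 39.5
eef_pos: [0.445, 0.4064, 0.1517]
tool_rot: [-0.707, 0.708, -0.0, 0.001]
ft_force: [0.2, -0.5, -0.8]
grip_width: 0.0488
grasp_force: 62.5
```

Run:
```python
from h import *
go(.4435,.4065,.1395,0)
```

```text
units [-0.    0.07  0.61] tool y at 179.9 j6 -0.83 [0.445  0.4064 0.1517]
roll units -0.001
```

Call:
apply_moves --pt "0 0.05 0.3 0" --pt "0 0 0.2 0" --pt "0 0 0.05 0" --pt "0 0 0 0" --pt "0 0 0 0"

```text
clock: 39.92
eef_pos: [0.4435, 0.4067, 0.1398]
tool_rot: [-0.707, 0.707, 0.0, 0.0]
ft_force: [-0.5, 0.9, -1.4]
grip_width: 0.0487
grasp_force: 62.5
```

Call:
apply_moves --pt "0 0 0.08 0" --pt "0 0 0 0" --pt "0 0 0 0" --pt "0 0 0 0" --pt "0 0 0 0"

```text
clock: 40.33
eef_pos: [0.4435, 0.4068, 0.1396]
tool_rot: [-0.707, 0.707, -0.0, 0.001]
ft_force: [-2.8, -2.3, 5.5]
grip_width: 0.0489
grasp_force: 63.3
```

Call:
apply_moves --pt "0 0 0 0" --pt "0 0 0 0" --pt "0 0 0 0" --pt "0 0 0 0" --pt "0 0 0 0" --claw 0

```text
clock: 40.75
eef_pos: [0.4434, 0.4068, 0.1379]
tool_rot: [0.707, -0.707, 0.0, 0.0]
ft_force: [-0.1, -0.2, -0.3]
grip_width: 0.0852
grasp_force: 0.0
```

Call:
apply_moves --pt "0 0 -1 0" --pt "0 0 -1 0" --pt "0 0 -1 0" --pt "0 0 -1 0" --pt "0 0 -1 0"

```text
clock: 41.17
eef_pos: [0.4434, 0.4067, 0.2389]
tool_rot: [0.707, -0.707, 0.0, 0.0]
ft_force: [-0.7, 0.1, 1.4]
grip_width: 0.0848
grasp_force: 0.0
```

Call:
apply_moves --pt "-0.8 0 -1 0" --pt "-0.8 0 -1 0" --pt "-0.8 0 -1 0" --pt "-0.8 0 -0.5 0" --pt "-0.8 0 0 0"

```text
clock: 41.58
eef_pos: [0.4442, 0.4882, 0.3118]
tool_rot: [-0.707, 0.707, 0.0, 0.003]
ft_force: [0.2, 0.1, 0.8]
grip_width: 0.0855
grasp_force: 0.0
```

Run:
```python
from h import *
c=snap("wrist","wrist8");print(tins(c,.134));pickle.dump(c,open("w8.pkl","wb"))
```

```text
[([444.2, 410.5], [46.8, 67.2], 'long axis deg from +x', 91.3, [318.0, 109.0])]
```

View pics/wrist8.png

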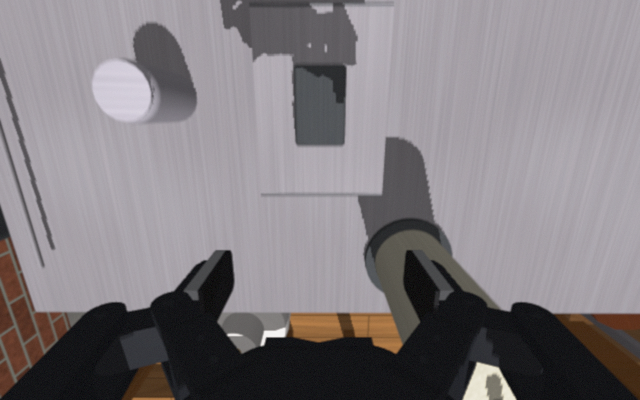

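Tin B sits on the caddy near (320,105), long side along the caddy.

Call:
apply_moves --pt "1 0.04 0 0" --pt "1 0.04 0 0" --pt "1 0.04 0 0" --pt "1 0.04 0 0" --pt "1 0.04 0 0"

```text
clock: 42.05
eef_pos: [0.4391, 0.3855, 0.3074]
tool_rot: [0.707, -0.707, 0.0, 0.001]
ft_force: [0.3, -0.3, 0.5]
grip_width: 0.0853
grasp_force: 0.0
```

Call:
apply_moves --pt "1 0.04 0 0" --pt "1 0.04 0 0" --pt "1 0.04 0 0" --pt "1 0.04 0 0" --pt "1 0.04 0 0"

```text
clock: 42.47
eef_pos: [0.435, 0.2854, 0.3076]
tool_rot: [-0.707, 0.707, 0.0, -0.0]
ft_force: [0.3, -0.5, -0.3]
grip_width: 0.0853
grasp_force: 0.0
```

Call:
apply_moves --pt "1 0.04 0 0" --pt "1 0.04 0 0" --pt "1 0.04 0 0" --pt "1 0.04 0 0" --pt "1 0.04 0 0"

```text
clock: 42.88
eef_pos: [0.431, 0.1855, 0.3077]
tool_rot: [0.707, -0.707, -0.0, 0.0]
ft_force: [0.0, -0.1, -0.4]
grip_width: 0.0856
grasp_force: 0.0
```

Call:
apply_moves --pt "1 0.04 0 0" --pt "1 0.04 0 0" --pt "1 0.04 0 0" --pt "1 0.04 0 0" --pt "1 0.04 0 0"

```text
clock: 43.3
eef_pos: [0.4269, 0.0856, 0.3077]
tool_rot: [-0.707, 0.707, 0.0, -0.0]
ft_force: [0.2, -0.2, -1.1]
grip_width: 0.0853
grasp_force: 0.0
```

Call:
apply_moves --pt "1 0.04 0.2 0" --pt "1 0.04 0.2 0" --pt "1 0.04 0.2 0" --pt "1 0.04 0.2 0" --pt "1 0.04 0.2 0"

```text
clock: 43.72
eef_pos: [0.4228, -0.0143, 0.2876]
tool_rot: [-0.707, 0.707, 0.0, -0.0]
ft_force: [0.0, -0.5, -0.0]
grip_width: 0.0855
grasp_force: 0.0
```

Call:
apply_moves --pt "1 0.04 0.2 0" --pt "1 0.04 0.2 0" --pt "1 0.04 0.2 0" --pt "1 0.04 0.2 0" --pt "1 0.04 0.2 0"

```text
clock: 44.13
eef_pos: [0.4188, -0.1142, 0.2676]
tool_rot: [-0.707, 0.707, 0.0, -0.0]
ft_force: [0.6, 0.2, 0.1]
grip_width: 0.0856
grasp_force: 0.0
```

Run:
```python
from h import *
c=pickle.load(open("w8.pkl","rb"))
q=np.array([ray(c,u,v,.138)[:2] for u,v in[(295,65),(346,65),(345,145),(297,145)]]);print("tinB",q.mean(0))
q=np.array([ray(c,u,v,.11)[:2] for u,v in[(250,3),(394,3),(382,193),(262,193)]]);print("caddy",q.mean(0),q.tolist())
c=snap("wrist","wrist9");print(tins(c));pickle.dump(c,open("w9.pkl","wb"))
```

```text
tinB [0.44275886 0.4085202 ]
caddy [0.4413549 0.4076988] [[0.511247056671888, 0.3124530910687622], [0.3719492612450567, 0.31275847493907916], [0.37175545529145576, 0.5028051390968696], [0.5104678331803802, 0.5027785053468006]]
[([409.4, -228.5], [74.2, 49.0], 'long axis deg from +x', 23.8, [328.0, 78.0])]
```

View pics/wrist9.png

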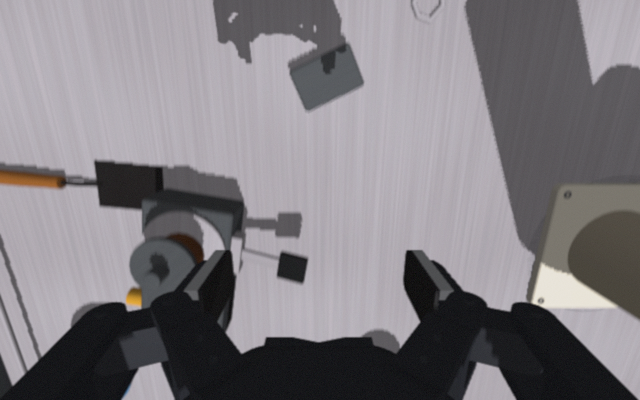

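Tin A near (328,78), tilted; burner, cap and lever are undisturbed.

Call:
apply_moves --pt "0.8 0 0 0" --pt "0.8 0 0 0" --pt "0.8 0 0 0" --pt "0.8 0 0 0" --pt "0.8 0 0 0.1"

```text
clock: 44.6
eef_pos: [0.4189, -0.1938, 0.2677]
tool_rot: [-0.668, 0.744, 0.0, -0.0]
ft_force: [-0.5, -0.3, 0.6]
grip_width: 0.0854
grasp_force: 0.0
```

Call:
apply_moves --pt "0 0 0.5 0.1" --pt "0 0 0.5 0.1" --pt "0 0 0.5 0.1" --pt "0 0 0.5 0.1" --pt "0 0 0.5 0.1"

```text
clock: 45.02
eef_pos: [0.4189, -0.1931, 0.2173]
tool_rot: [-0.452, 0.892, 0.0, -0.0]
ft_force: [0.0, 0.5, -0.0]
grip_width: 0.0855
grasp_force: 0.0
```

Call:
apply_moves --pt "0 0 0.5 0.1" --pt "0 0 0.5 0.1" --pt "0 0 0.5 0.1" --pt "0 0 0.5 0.1" --pt "0 0 0.5 0.1"

```text
clock: 45.43
eef_pos: [0.4189, -0.193, 0.1673]
tool_rot: [-0.205, 0.979, 0.0, -0.0]
ft_force: [0.9, 1.2, 0.2]
grip_width: 0.0855
grasp_force: 0.0
```

Run:
```python
from h import *
go(.4094,-.2285,.029,113.8)
```

```text
units [ 1.15 -1.44  6.92] tool y at 113.7 j6 -0.85 [ 0.4189 -0.193   0.1673]
roll units -0.002
```

Call:
apply_moves --pt "0.58 -0.72 0 0" --pt "0.57 -0.72 0 0" --pt "0 0 1 0" --pt "0 0 1 0" --pt "0 0 1 0"

```text
clock: 45.85
eef_pos: [0.4099, -0.2292, 0.1075]
tool_rot: [-0.207, 0.978, -0.0, 0.0]
ft_force: [-1.3, 0.3, -0.0]
grip_width: 0.0855
grasp_force: 0.0
```

Call:
apply_moves --pt "0 0 1 0" --pt "0 0 1 0" --pt "0 0 1 0" --pt "0 0 0 0" --pt "0 0 0 0"

```text
clock: 46.27
eef_pos: [0.4089, -0.2281, 0.0472]
tool_rot: [-0.208, 0.978, 0.001, -0.001]
ft_force: [-0.1, 0.4, 0.6]
grip_width: 0.0854
grasp_force: 0.0
```

Run:
```python
from h import *
go(.4094,-.2285,.029,113.8)
```

```text
units [-0.02 -0.03  0.91] tool y at 114.0 j6 -0.93 [ 0.4089 -0.2281  0.0472]
roll units 0.003
```

Call:
apply_moves --pt "0 0 0.5 0" --pt "0 0 0.4 0" --pt "0 0 0 0" --pt "0 0 0 0" --pt "0 0 0 0"

```text
clock: 46.68
eef_pos: [0.4106, -0.2291, 0.0308]
tool_rot: [-0.208, 0.978, -0.0, 0.0]
ft_force: [-0.2, -1.0, 0.6]
grip_width: 0.0853
grasp_force: 0.0
```

Call:
apply_moves --pt "0 0 0 0" --pt "0 0 0 0" --pt "0 0 0 0" --pt "0 0 0 0" --pt "0 0 0 0" --claw 1

```text
clock: 47.1
eef_pos: [0.4106, -0.2291, 0.0308]
tool_rot: [-0.208, 0.978, -0.0, 0.0]
ft_force: [-0.8, 1.0, 6.5]
grip_width: 0.0486
grasp_force: 63.6
```

Call:
apply_moves --pt "0 0 0 0" --pt "0 0 0 0" --pt "0 0 -0.5 0" --pt "0 0 -1 0" --pt "0 0 -1 0"

```text
clock: 47.52
eef_pos: [0.409, -0.2282, 0.0796]
tool_rot: [-0.208, 0.978, 0.001, -0.001]
ft_force: [0.2, 0.4, -2.4]
grip_width: 0.0486
grasp_force: 62.8
```

Call:
apply_moves --pt "0 0 -1 -0.1" --pt "0 0 -1 -0.1" --pt "0 0 -1 -0.1" --pt "0 0 -1 -0.1" --pt "0 0 -1 -0.1"

```text
clock: 47.93
eef_pos: [0.4097, -0.2286, 0.1807]
tool_rot: [-0.456, 0.89, 0.0, -0.0]
ft_force: [0.6, -1.1, -1.4]
grip_width: 0.0487
grasp_force: 62.8
```

Call:
apply_moves --pt "0 0 -1 -0.1" --pt "0 0 -1 -0.1" --pt "0 0 -1 -0.1" --pt "0 0 0 -0.1" --pt "0 0 0 -0.1"

```text
clock: 48.35
eef_pos: [0.4107, -0.2292, 0.2413]
tool_rot: [-0.671, 0.741, -0.001, 0.0]
ft_force: [0.7, 0.3, -2.3]
grip_width: 0.0485
grasp_force: 62.8
```

Call:
apply_moves --pt "0 0 0 -0.1" --pt "-1 0 0 0" --pt "-1 0 0 0" --pt "-1 0 0 0" --pt "-1 0 0 0"

```text
clock: 48.77
eef_pos: [0.4096, -0.148, 0.2396]
tool_rot: [-0.707, 0.707, 0.001, -0.0]
ft_force: [0.5, 0.8, -1.4]
grip_width: 0.0485
grasp_force: 62.8
```

Run:
```python
from h import *
go(.4432,.4077,.23,0)
```

```text
units [-27.79  -1.66   0.49] tool y at 180.0 j6 -1.92 [ 0.4096 -0.148   0.2396]
roll units -0.001
```

Call:
apply_moves --pt "-1 -0.06 0 0" --pt "-1 -0.06 0 0" --pt "-1 -0.06 0 0" --pt "-1 -0.06 0 0" --pt "-1 -0.06 0 0"

```text
clock: 49.18
eef_pos: [0.4157, -0.0479, 0.2397]
tool_rot: [-0.707, 0.707, 0.0, -0.0]
ft_force: [0.3, 0.1, 0.2]
grip_width: 0.0489
grasp_force: 62.8
```

Call:
apply_moves --pt "-1 -0.06 0 0" --pt "-1 -0.06 0 0" --pt "-1 -0.06 0 0" --pt "-1 -0.06 0 0" --pt "-1 -0.06 0 0"

```text
clock: 49.6
eef_pos: [0.4217, 0.0521, 0.2397]
tool_rot: [0.707, -0.707, -0.0, 0.0]
ft_force: [0.7, -0.5, -0.9]
grip_width: 0.0486
grasp_force: 62.8
```

Call:
apply_moves --pt "-1 -0.06 0 0" --pt "-1 -0.06 0 0" --pt "-1 -0.06 0 0" --pt "-1 -0.06 0 0" --pt "-1 -0.06 0 0"

```text
clock: 50.02
eef_pos: [0.4277, 0.152, 0.2396]
tool_rot: [0.707, -0.707, -0.0, 0.0]
ft_force: [0.4, -0.2, -1.4]
grip_width: 0.0486
grasp_force: 62.8
```

Call:
apply_moves --pt "-1 -0.06 0 0" --pt "-1 -0.06 0 0" --pt "-1 -0.06 0 0" --pt "-1 -0.06 0 0" --pt "-1 -0.06 0 0"

```text
clock: 50.43
eef_pos: [0.4338, 0.2519, 0.2395]
tool_rot: [0.707, -0.707, -0.0, 0.001]
ft_force: [0.7, -0.3, -1.1]
grip_width: 0.0487
grasp_force: 62.8
```

Call:
apply_moves --pt "-1 -0.06 0 0" --pt "-1 -0.06 0 0" --pt "-1 -0.06 0 0" --pt "-1 -0.06 0 0" --pt "-1 -0.06 0 0"

```text
clock: 50.85
eef_pos: [0.4398, 0.3519, 0.2394]
tool_rot: [0.707, -0.707, -0.0, 0.001]
ft_force: [1.0, 1.4, -2.1]
grip_width: 0.0482
grasp_force: 62.8
```

Call:
apply_moves --pt "-1 -0.06 0 0" --pt "-1 -0.06 0 0" --pt "-0.7 -0.04 0 0" --pt "0 0 0 0" --pt "0 0 0 0"

```text
clock: 51.27
eef_pos: [0.4429, 0.4052, 0.239]
tool_rot: [0.708, -0.707, 0.0, 0.001]
ft_force: [-0.6, 0.2, -1.0]
grip_width: 0.0484
grasp_force: 62.8
```

Run:
```python
from h import *
go(.4432,.4077,.17,0)
```

```text
units [-0.13 -0.02  3.45] tool y at -179.9 j6 -0.83 [0.4429 0.4052 0.239 ]
roll units 0.001
```

Call:
apply_moves --pt "-0.1 0 0.8 0" --pt "0 0 0.8 0" --pt "0 0 0.8 0" --pt "0 0 0.6 0" --pt "0 0 0.2 0"

```text
clock: 51.68
eef_pos: [0.4423, 0.4048, 0.1736]
tool_rot: [-0.707, 0.708, -0.0, -0.003]
ft_force: [-0.5, -0.3, -1.6]
grip_width: 0.0486
grasp_force: 62.8
```

Call:
apply_moves --pt "0 0 0.1 0" --pt "0 0 0 0" --pt "0 0 0 0" --pt "0 0 0 0" --pt "0 0 0 0"

```text
clock: 52.1
eef_pos: [0.4438, 0.4074, 0.1751]
tool_rot: [-0.707, 0.707, -0.0, 0.001]
ft_force: [0.8, 1.1, -0.6]
grip_width: 0.0487
grasp_force: 62.8
```

Call:
apply_moves --pt "0 0 0.1 0" --pt "0 0 0 0" --pt "0 0 0 0" --pt "0 0 0 0" --pt "0 0 0 0"

```text
clock: 52.52
eef_pos: [0.4433, 0.4072, 0.1721]
tool_rot: [0.707, -0.707, -0.0, 0.0]
ft_force: [-0.2, -0.8, -0.8]
grip_width: 0.0486
grasp_force: 62.8
```

Call:
apply_moves --pt "0 0 0.12 0" --pt "0 0 0 0" --pt "0 0 0 0" --pt "0 0 0 0" --pt "0 0 0 0"

```text
clock: 52.93
eef_pos: [0.4434, 0.4072, 0.1697]
tool_rot: [-0.707, 0.707, -0.0, 0.0]
ft_force: [-0.6, -0.1, -1.6]
grip_width: 0.0486
grasp_force: 62.8
```

Call:
apply_moves --pt "0 0 0.07 0" --pt "0 0 0 0" --pt "0 0 0 0" --pt "0 0 0 0" --pt "0 0 0 0"

```text
clock: 53.35
eef_pos: [0.4435, 0.4073, 0.1689]
tool_rot: [0.707, -0.707, 0.0, -0.0]
ft_force: [-0.3, -0.5, 3.4]
grip_width: 0.0487
grasp_force: 63.2
```

Contact; release, rise, look from the wrist, then retreat and check everything.

Call:
apply_moves --pt "0 0 0 0" --pt "0 0 0 0" --pt "0 0 0 0" --pt "0 0 0 0" --pt "0 0 0 0" --claw 0

```text
clock: 53.77
eef_pos: [0.4433, 0.4071, 0.168]
tool_rot: [-0.707, 0.707, 0.0, -0.0]
ft_force: [-0.2, 0.8, -0.3]
grip_width: 0.0852
grasp_force: 0.0
```

Call:
apply_moves --pt "0 0 -1 0" --pt "0 0 -1 0" --pt "0 0 -1 0" --pt "0 0 -1 0" --pt "0 0 -1 0"

```text
clock: 54.18
eef_pos: [0.4433, 0.4071, 0.2691]
tool_rot: [-0.707, 0.707, 0.0, -0.0]
ft_force: [0.9, -0.2, -0.0]
grip_width: 0.0854
grasp_force: 0.0
```

Call:
apply_moves --pt "-0.8 0 -1 0" --pt "-0.8 0 -1 0" --pt "-0.8 0 0 0" --pt "-0.8 0 0 0" --pt "-0.8 0 0 0"

```text
clock: 54.6
eef_pos: [0.4435, 0.488, 0.3089]
tool_rot: [-0.707, 0.707, 0.0, 0.001]
ft_force: [0.7, 1.4, -0.5]
grip_width: 0.0856
grasp_force: 0.0
```

Run:
```python
from h import *
c=snap("wrist","wrist10");print(tins(c,.162));pickle.dump(c,open("w10.pkl","wb"))
```

```text
[([444.0, 418.1], [54.8, 47.1], 'long axis deg from +x', 89.9, [314.0, 117.0])]
```

Call:
apply_moves --pt "1 0 0 0" --pt "1 0 0 0" --pt "1 0 0 0" --pt "1 0 0 0" --pt "1 0 0 0"

```text
clock: 55.07
eef_pos: [0.4431, 0.386, 0.308]
tool_rot: [0.707, -0.707, 0.0, 0.0]
ft_force: [0.6, -0.9, 0.5]
grip_width: 0.0853
grasp_force: 0.0
```

Call:
apply_moves --pt "1 0 0 0" --pt "1 0 0 0" --pt "1 0 0 0" --pt "1 0 0 0" --pt "1 0 0 0"

```text
clock: 55.48
eef_pos: [0.4431, 0.2858, 0.3082]
tool_rot: [-0.707, 0.707, -0.0, -0.0]
ft_force: [0.9, -0.3, 0.4]
grip_width: 0.0853
grasp_force: 0.0
```

Call:
apply_moves --pt "1 0.5 0 0" --pt "1 0.5 0 0" --pt "1 0.5 0 0" --pt "1 0.5 0 0" --pt "1 0.5 0 0"

```text
clock: 55.9
eef_pos: [0.3925, 0.1859, 0.3082]
tool_rot: [-0.707, 0.707, -0.0, -0.0]
ft_force: [-0.4, -1.3, 0.3]
grip_width: 0.0854
grasp_force: 0.0
```

Run:
```python
from h import *
w=cv2.imread("pics/wrist10.png");s=snap("scene","scene10")["image"];d=snap("side","side10")["image"]
r=lambda i,a,b,c,e:cv2.resize(i[a:b,c:e],(400,300))
cv2.imwrite("pics/v10.png",np.vstack([np.hstack([r(w,0,240,160,480),r(s,140,290,260,500)]),np.hstack([r(d,100,250,130,370),r(d,100,400,0,640)])]))
```

```text
(no output)
```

View pics/v10.png

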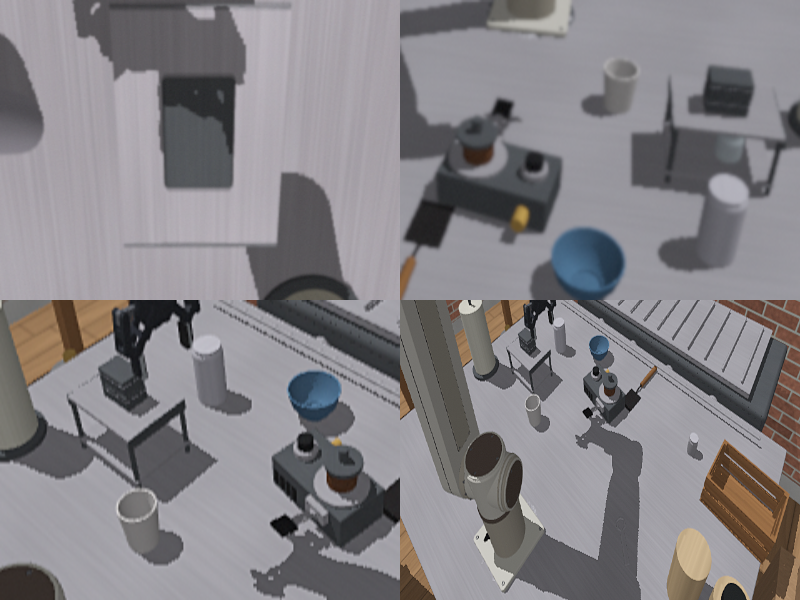

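The composite shows the two tins stacked squarely on the caddy, the pucks and cap piled on the plate, lever and igniter at rest, and no stray pieces.

```bash
python3 -c "
from workcell import bot
print(bot.job_done())"
```

```text
the job is handed in; nothing more can be done
None
```

The job is handed in, but no verdict came back: the ash lever was pressed and came back up, both pucks and the cap are piled centred on the plate, the igniter was pressed and released, and both tins are stacked squarely on the caddy's top level.

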